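Pack the heel order at the shoe dispatch desk

ROBOT

A 7-joint arm with a two-finger parallel gripper is mounted at the origin on the work surface. World frame = base frame: x ahead of the robot, y to its left, z up, the work surface at z = 0. Lengths are in m, angles in rad, forces in N, time in s.
With the tool pointing down it reaches from about 0.4 to 0.85 m from the base axis. Payload 4.5 kg.
Tool frame: the origin (TCP) lies midway between the tips of the shut fingers; the grasp point (between the pads) lies 19 mm behind it (bot.pinch_z is the distance from the TCP to the grasp point, in m); z points along the fingers, y is the direction in which the jaws open and shut (so a half turn about z gives the same grasp; the last joint's range is limited). The gripper opens to 88 mm and grips with 3 to 60 N. Pads are 18 mm wide; open, the fingers measure 123 mm over their backs; the gripper's body (75 mm by 187 mm) begins 45 mm behind the grasp point.
Start: joints at [-1.161, 0.689, -0.195, 1.565, 0.157, 0.902, -0.215], TCP at [0.229, 0.581, 0.239] pointing down, gripper open.
Joint ranges: [-3.01, 3.01], [-0.46, 2.08], [-1.47, 1.51], [0.13, 2.56], [-1, 4.14], [0.04, 2.09], [-2.66, 2.66]. Speed limits (rad/s): [2.57, 2.57, 3.14, 3.14, 3.14, 3.14, 3.14].

INTERFACE

Orientations are given as a unit quaternion [w, x, y, z].
In Python, from rig import bot, get_image, get_calibration gives the robot as it stands. The module is installed in compiled form; this text tells all that it offers.
- The arm moves only by the tool drive_tool, never from a script. Its argument "targets" is text: rows parted by semicolons, each of 7 numbers parted by spaces: the shift along the tool's x, y, z in units of 40 mm (1.0 is 40 mm), then the turn, a rotation vector about the tool's x, y, z in units of 5 degrees (1.0 is 5 degrees), then the opening, from 0 (shut) to 1 (fully open). In form: dx dy dz rx ry rz grip; .... A call has 1 to 12 rows; each row is the pose to reach, as a shift and turn from the pose measured when the call began, along the tool's axes at that moment; what a row does not reach only later rows make up. A row lasts 1/10 s, in which the tool goes at most 50 mm and 8.59 degrees, less where a joint would pass 70% of its speed; a pose out of reach is approached as far as the arm can. A call with a gripper value outside its range is refused whole. The fingers move at their own pace and stop on an object; the grip force is fixed at half the most. Time passes only in rows, so rows that repeat a pose let the fingers close. It gives the time, the measured TCP pose, the force and the opening at its end, in the units of the state.
- bot.state(): the state, without advancing time (a new reading comes with each control period).
- get_image(name): name is "side" or "top" or "wrist"; returns the picture (400x640x3 uint8, red, green, blue); there is no depth.
- get_calibration(name): a dict with "K" (3x3 intrinsics, pixels), "R" (3x3) and "t" (3): a world point X has camera coordinates R X + t. Camera axes: x right, y down, z forward; pixel columns grow to the right and rows downward; lengths in m; the calibration is good to about 2 mm. A picture is of the moment at which its call begins: read the wrist's pose just before it. get_calibration takes no time and is no camera call; for the wrist camera it gives the pose at the moment of the call.
- bot.finish_job(): hands the job in, once; it reports no verdict.
The state is a dict: "time_s": time; "joints": joint angles; "joint_vel": joint speeds; "tau": joint torques, N m; "tool_pos": TCP position; "orientation": TCP orientation; "ft_force": force on the tool from outside, world axes, zero at the start; "wrist_torque": the same for the moment, N m; "opening": finger opening in m.
Only numpy, scipy, OpenCV 4.12 (cv2) and the standard library are available. Lean on these libraries where they do the work, as an engineer would, in place of code of your own. Each camera call takes 0.05 s, during which the arm holds its last target.

TASK

Pack this heel order: slide the lid off the wooden box and lay it flat on the desk, put every block heel from the box into the white carton, and only when all are packed print the label by pushing the little printer back against its steel stop and pressing its print key fully in while it is braced there. At the end the wooden box must be shut again, its lid slid fully home in the grooves, and the printer must stand square against its stop; leave the other things on the desk where they are.

Things in the scene. Friction and masses are not known exactly. Their poses are not given: they have to be found in the camera images.
- heel_box: Plain wooden box, 136 mm wide (its x), 247 mm long (its y), 86 mm high, fixed to the desk. Origin: centre of its underside; z up. Four compartments in a row along y (centres y = +88.5, +29.5, -29.5, -88.5 mm), each 54 mm long (y) and 112 mm wide (x), with dividers 26 mm high on a floor 6 mm above the desk. The lid slides off to the box's -y, and on to its +y up to the closed end wall.
- groove_mouth (a point): Open -y end of the box, mid-width, at the height of the ledges that carry the lid (70 mm above the desk); axes as the box's. The grooves run along y in both long sides: ledge at 70, underside of the upper lip at 79 mm; groove bottoms 124 mm apart, lips 112 mm apart. The lips begin 20 mm in from this end; the end wall here is only 70 mm high.
- lid_grip (a point): Sliding lid: a loose board 120 mm (its x) by 237 mm (its y), 6 mm thick, 0.14 kg, the corners of its leading +y end bevelled. Across its middle stands a batten handle 70 mm (x) by 16 mm (y), 24 mm high, pinched across the 16 mm. This point: centre of the batten, mid-lid, 18 mm above the underside, 12 mm below the batten's top. Its axes match the box's while in the grooves.
- lid_home (a point): Where the lid's batten centre is when the lid is fully home in the box (lid resting on the ledges, 88 mm above the desk); axes as the box's. The lid has 2 mm play to each side and 3 mm in height. After 240 mm of travel along the box's -y the lid is clear of the box.
- carton: White open carton, 180 mm (its x) by 230 mm (its y), 60 mm high, walls and floor 4 mm thick; it does not move. Origin: centre of its underside; z up.
- printer: Small loose label printer, 80 mm deep (its x) by 100 mm wide (its y) by 62 mm high, about 0.34 kg, on rubber feet (pushed, it slides at roughly 1 to 4 N, before its key is fully in). Origin: centre of its underside; the front, with the print key, faces its -x; the back is flat.
- key_face (a point): Middle of the outer face of the printer's round white print key (22 mm across) on the front of the printer, 28 mm above the desk; it stands 12 mm proud of the front and is pressed along the printer's +x.
- print_key (a joint): Travel of the print key: 0 out, 0.006 m fully in; sprung, 2 N to start, 5.5 N fully in.
- stop: Steel angle fixed to the desk behind the printer: upright plate 220 mm wide (its y), 45 mm high. Origin: at desk level, middle of its front face, which looks along its -x towards the printer. With the printer square against it, the printer's origin is at x = -40 mm in this frame.
- mouse: White computer mouse, 104 x 60 x 33 mm, loose, not part of the job. Origin: centre of underside.
- loafer: Brown loafer with a black sole, with a shoehorn in it, 240 mm long (its x), 82 mm wide, 100 mm high, loose, not part of the job. Origin: centre of underside.
- tape_roll: Roll of tape lying flat, 100 mm across, 48 mm high, loose, not part of the job. Origin: centre of underside.
- mug: White mug, 82 mm across, 95 mm high, loose, not part of the job. Origin: centre of underside.
- stapler: Stapler, 140 x 36 x 50 mm, loose, not part of the job. Origin: centre of underside.
- heel1_c (a point): Block heel of stacked leather, D-shaped from above: 60 mm high (its z), 42 mm wide (its y), 48 mm deep (its x; flat front at -x, round back at +x), 0.085 kg. This point: its centre, half-way up. Starts upright in a compartment of the box, its y along the box's x. None if absent in this run.
- heel2_c (a point): Another block heel, the same as heel1_c; its centre. None if absent in this run.
- heel3_c (a point): Another block heel, the same as heel1_c; its centre. None if absent in this run.
- heel4_c (a point): Another block heel, the same as heel1_c; its centre. None if absent in this run.

How it is judged:
By the outcome, as a careful person would: the job done as asked, in the order asked, and still so for the second after the job is handed in, with the robot touching nothing.
Of heel1, heel2, heel3, heel4 only 2 to 4 are there at a start; the rules pass over those that are not, and their reading is None.
At some moment in a run one of printer may be knocked a few centimetres aside while the robot is not near it.
Once in a run the grip may slacken for a moment while it holds something.
It also fails if it takes over 210 s, if anything falls off the work surface, if the arm or the gripper's body presses on something with over 40 N, if the wrist force passes 120 N, or if a joint passes its speed limit or range.

## Working session

There is one attempt and no reset: what is moved stays moved. The work goes in short steps, Python scripts to look and compute and a tool call to move; the robot and the scene stay as the last step left them, time stands still between calls to the robot, and variables do not carry over. Pictures are saved under pics/ and viewed, and the job is handed in when it is done.

Besides the shell and the picture viewer there is one more tool, called after "Emit:" by a JSON object that holds its "name" and its "arguments". drive_tool: Moves the arm, as the interface text tells. Its arguments: {"type":"object","properties":{"targets":{"type":"string"}},"required":["targets"]}

```bash
mkdir -p pics; cat > h.py <<'E'
import numpy as np, cv2
from rig import bot, get_image, get_calibration
from scipy.spatial.transform import Rotation as R
def save(name,fn):
    im=get_image(name); cv2.imwrite('pics/'+fn+'.png',im[:,:,::-1]); return im
def proj(cal,X):
    X=np.atleast_2d(X); c=X@np.array(cal['R']).T+np.array(cal['t']); p=c@np.array(cal['K']).T
    return p[:,:2]/p[:,2:]
def ray(cal,uv,z):
    Rm=np.array(cal['R']);t=np.array(cal['t']);K=np.array(cal['K'])
    o=-Rm.T@t; d=Rm.T@np.linalg.inv(K)@np.array([uv[0],uv[1],1.0])
    return o+d*(z-o[2])/d[2]
def Rt():
    q=bot.state()['orientation']; return R.from_quat([q[1],q[2],q[3],q[0]])
def st():
    s=bot.state(); 
    for k in ['time_s','joints','tool_pos','orientation','ft_force','wrist_torque','opening']: print(k,np.round(s[k],4))
    print(np.round(Rt().as_matrix(),4))
E
cat > a.py <<'E'
from h import *
st(); print(bot.pinch_z)
for n in ['side','top','wrist']:
    c=get_calibration(n); print(n,np.round(c['K'],1).tolist(),np.round(c['R'],3).tolist(),np.round(c['t'],3))
    save(n,n+'0')
E
python3 a.py
```

```text
time_s 0.0
joints [-1.1612  0.69   -0.1945  1.5663  0.1573  0.9025 -0.2151]
tool_pos [0.2292 0.5808 0.2379]
orientation [-1.000e-04  1.868e-01  9.824e-01 -9.000e-04]
ft_force [0.7736 0.5013 0.0463]
wrist_torque [0.0131 0.042  0.0041]
opening 0.0881
[[-9.302e-01  3.669e-01 -5.000e-04]
 [ 3.669e-01  9.302e-01 -1.800e-03]
 [-1.000e-04 -1.800e-03 -1.000e+00]]
0.0187
side [[370.8, 0.0, 324.4], [0.0, 370.8, 198.6], [0.0, 0.0, 1.0]] [[0.966, -0.258, -0.013], [-0.204, -0.731, -0.651], [0.159, 0.631, -0.759]] [-0.531  0.147  0.982]
top [[378.0, 0.0, 316.0], [0.0, 378.0, 198.0], [0.0, 0.0, 1.0]] [[-0.008, -1.0, 0.03], [-0.997, 0.005, -0.076], [0.076, -0.03, -0.997]] [-0.009  0.549  1.169]
wrist [[345.2, 0.0, 316.2], [0.0, 345.2, 201.7], [0.0, 0.0, 1.0]] [[0.367, 0.93, -0.002], [0.89, -0.351, 0.292], [0.271, -0.109, -0.956]] [-0.625 -0.04   0.39 ]
```

View pics/top0.png

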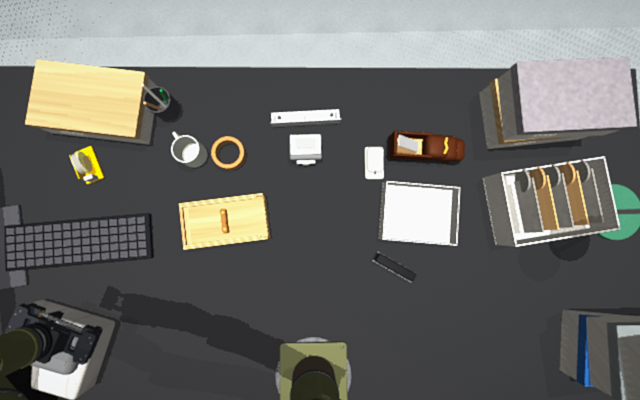

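View pics/side0.png

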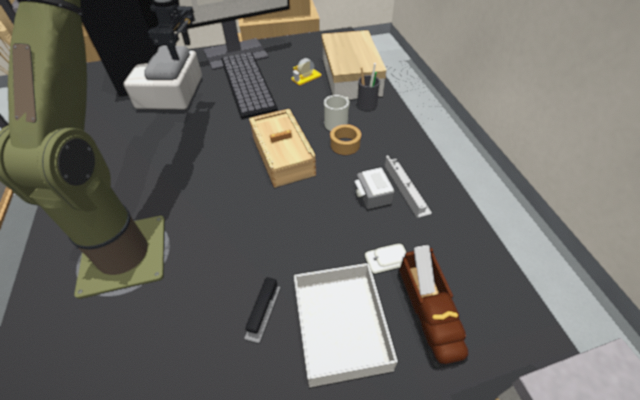

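View pics/wrist0.png

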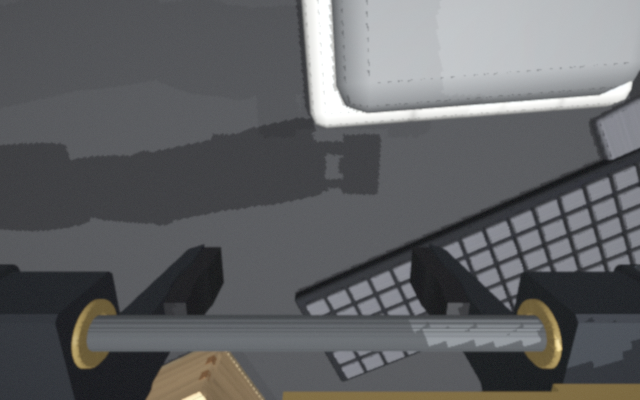

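```bash
python3 - <<'E'
import cv2,numpy as np
t=cv2.imread('pics/top0.png'); s=cv2.imread('pics/side0.png')
a=cv2.resize(t[180:260,165:285],None,fx=6,fy=6,interpolation=cv2.INTER_CUBIC)
b=cv2.resize(s[100:195,240:325],None,fx=6,fy=6,interpolation=cv2.INTER_CUBIC)
cv2.imwrite('pics/ztop.png',a);cv2.imwrite('pics/zside.png',b)
E
```

```text
(no output)
```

View pics/ztop.png

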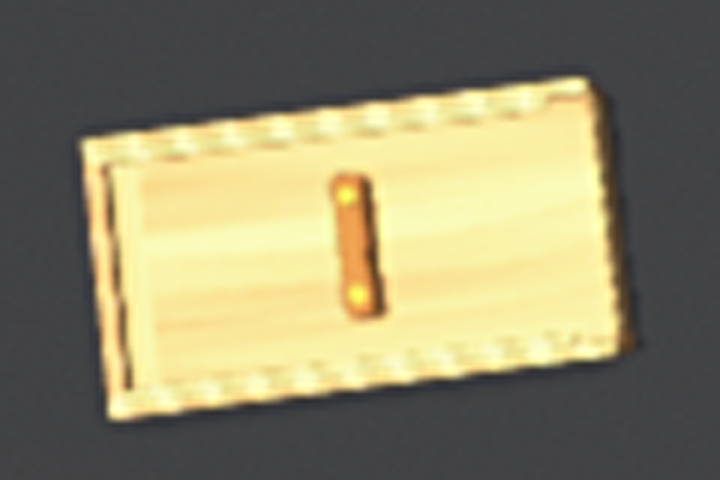

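View pics/zside.png

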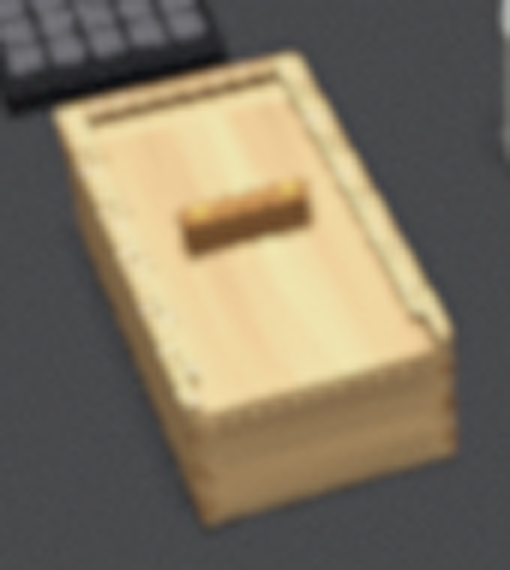

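```bash
cat > m.py <<'E'
from h import *
c=get_calibration('top'); s=get_calibration('side')
print('cam',-np.array(c['R']).T@c['t'],-np.array(s['R']).T@s['t'])
z=lambda u,v:(165+(u+.5)/6-.5,180+(v+.5)/6-.5)
for n,u,v,h in [('A',82,138,.086),('B',588,78,.086),('D',110,418,.086),('bat1',347,175,.1),('bat2',367,316,.1),('bat',357,245,.1)]:
    print(n,np.round(ray(c,z(u,v),h),4))
zs=lambda u,v:(240+(u+.5)/6-.5,100+(v+.5)/6-.5)
for n,u,v,h in [('A',295,52,.086),('D',55,110,.086),('B',455,335,.086),('C',200,415,.086),('bat1',300,187,.1),('bat2',188,215,.1),('bat',245,200,.1)]:
    print(n,np.round(ray(s,zs(u,v),h),4))
t=cv2.imread('pics/top0.png')
def big(name,u0,u1,v0,v1,f):
    cv2.imwrite('pics/%s.png'%name,cv2.resize(t[v0:v1,u0:u1],None,fx=f,fy=f,interpolation=cv2.INTER_CUBIC))
big('zpr',260,350,100,175,8); big('zca',370,470,170,255,7)
E
python3 m.py
```

```text
cam [0.45912712 0.02410986 1.20723922] [ 0.38644794 -0.64939133  0.83471939]
A [0.5327 0.3952 0.086 ]
B [0.561  0.1482 0.086 ]
D [0.3963 0.3791 0.086 ]
bat1 [0.513 0.263 0.1  ]
bat2 [0.4448 0.2526 0.1   ]
bat [0.4791 0.2578 0.1   ]
A [0.5312 0.3918 0.086 ]
D [0.3942 0.3762 0.086 ]
B [0.5611 0.1421 0.086 ]
C [0.4303 0.121  0.086 ]
bat1 [0.5079 0.2575 0.1   ]
bat2 [0.4483 0.2513 0.1   ]
bat [0.4786 0.255  0.1   ]
```

View pics/zpr.png

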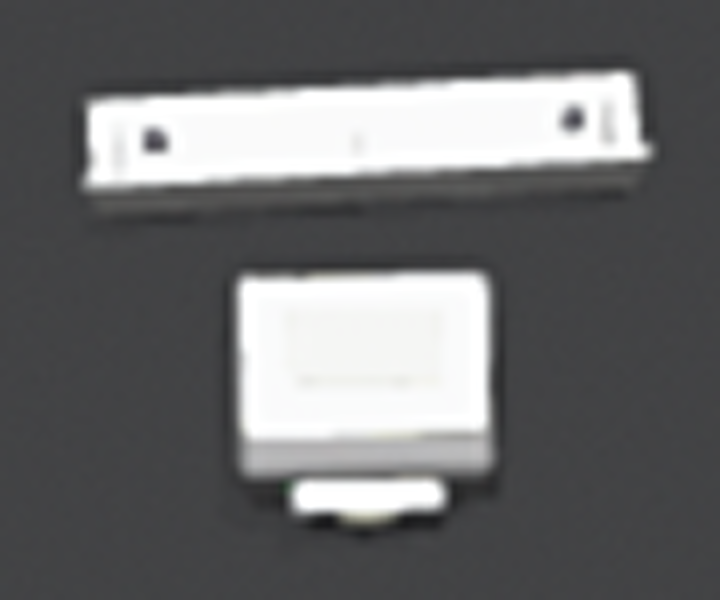

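View pics/zca.png

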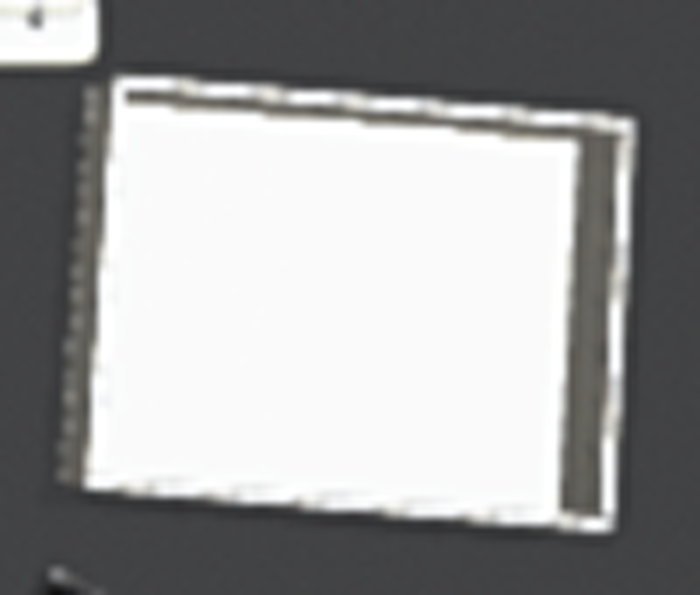

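```bash
python3 - <<'E'
from h import *
c=get_calibration('top'); s=get_calibration('side'); w=get_calibration('wrist')
print('wristcam',-np.array(w['R']).T@w['t'])
z=lambda u,v,u0,v0,f:(u0+(u+.5)/f-.5,v0+(v+.5)/f-.5)
for n,u,v,h in [('c1',118,78,.06),('c2',635,120,.06),('c3',612,528,.06),('c4',88,488,.06)]:
    print(n,np.round(ray(c,z(u,v,370,170,7),h),4))
for n,u,v,h in [('p_bl',238,275,.062),('p_br',487,272,.062),('p_fl',240,438,.062),('p_fr',490,432,.062),('p_frontbotL',243,475,0.),('fbR',492,470,0),('keytip',367,518,.03),('sL',88,188,.045),('sR',640,158,.045)]:
    print(n,np.round(ray(c,z(u,v,260,100,8),h),4))
im=cv2.imread('pics/side0.png')
cv2.imwrite('pics/zs2.png',cv2.resize(im[145:225,345:440],None,fx=7,fy=7,interpolation=cv2.INTER_CUBIC))
E
```

```text
wristcam [0.15955067 0.60935168 0.38329608]
c1 [ 0.5981 -0.228   0.06  ]
c2 [ 0.5786 -0.457   0.06  ]
c3 [ 0.3999 -0.4403  0.06  ]
c4 [ 0.4192 -0.211   0.06  ]
p_bl [0.7437 0.0696 0.062 ]
p_br [ 0.7449 -0.0262  0.062 ]
p_fl [0.6804 0.069  0.062 ]
p_fr [ 0.6825 -0.0268  0.062 ]
p_frontbotL [0.6773 0.0702 0.    ]
fbR [ 0.6791 -0.0302  0.    ]
keytip [0.6547 0.0205 0.03  ]
sL [0.7824 0.1286 0.045 ]
sR [ 0.7946 -0.0874  0.045 ]
```

View pics/zs2.png

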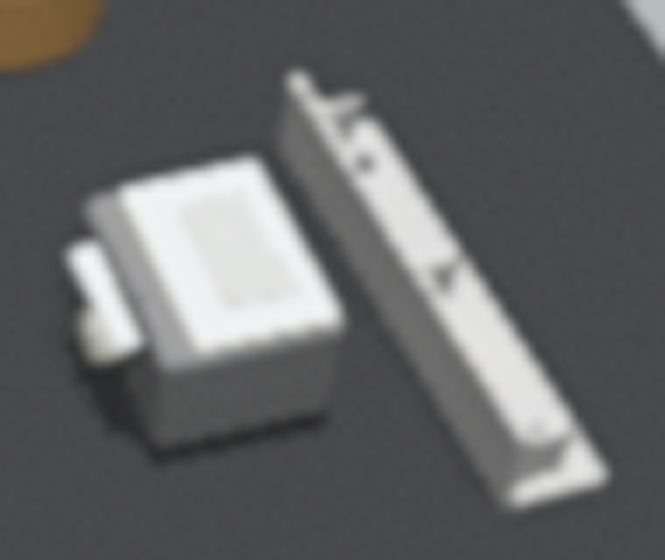

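```bash
cat >> h.py <<'E'
def go(x,y,z,yaw,label=''):
    "yaw deg of tool x in world, tool pointing down"
    s=bot.state(); p0=np.array(s['tool_pos']); R0=Rt()
    a=np.radians(yaw); tx=np.array([np.cos(a),np.sin(a),0]); tz=np.array([0,0,-1.]); ty=np.cross(tz,tx)
    T=R.from_matrix(np.c_[tx,ty,tz])
    d=R0.inv().apply(np.array([x,y,z])-p0)/.04; r=np.degrees((R0.inv()*T).as_rotvec())/5
    print(label,'d %.2f %.2f %.2f  r %.2f %.2f %.2f'%(*d,*r), 'dist mm',np.round(np.linalg.norm(d)*40,1))
def ck():
    s=bot.state(); print('t',round(s['time_s'],2),'p',np.round(s['tool_pos'],4),'F',np.round(s['ft_force'],1),'M',np.round(s['wrist_torque'],2),'op',round(s['opening'],4),'yaw',np.round(np.degrees(np.arctan2(*Rt().as_matrix()[[1,0],0])),2))
E
python3 -c "
from h import *
go(.479,.2575,.15,186.6)"
```

```text
d -8.78 -5.23 2.21  r -0.02 -0.00 -5.63 dist mm 418.0
```

Emit:
{"name": "drive_tool", "arguments": {"targets": "-8.78 -5.23 2.2 0 0 -5.63 1;-8.78 -5.23 2.2 0 0 -5.63 1;-8.78 -5.23 2.2 0 0 -5.63 1;-8.78 -5.23 2.2 0 0 -5.63 1;-8.78 -5.23 2.2 0 0 -5.63 1;-8.78 -5.23 2.2 0 0 -5.63 1;-8.78 -5.23 2.2 0 0 -5.63 1;-8.78 -5.23 2.2 0 0 -5.63 1;-8.78 -5.23 2.2 0 0 -5.63 1;-8.78 -5.23 2.2 0 0 -5.63 1;-8.78 -5.23 2.2 0 0 -5.63 1;-8.78 -5.23 2.2 0 0 -5.63 1"}}

```text
time_s: 1.35
tool_pos: [0.478, 0.2597, 0.1508]
orientation: [-0.0, -0.059, 0.998, 0.0]
ft_force: [0.1, -0.1, -0.3]
opening: 0.0878
```

```bash
python3 -c "
from h import *
ck(); im=save('wrist','w1'); w=get_calibration('wrist'); print(proj(w,[[.479,.2575,.1]]), np.round(-np.array(w['R']).T@w['t'],3))
go(.479,.2575,.079,186.6)"
```

```text
t 1.35 p [0.478  0.2597 0.1508] F [ 0.1 -0.1 -0.3] M [ 0.01 -0.03 -0.02] op 0.0878 yaw -173.19
[[311.63044908 226.86559552]] [0.404 0.251 0.296]
 d -0.02 -0.06 1.80  r 0.00 -0.01 0.05 dist mm 71.9
```

View pics/w1.png

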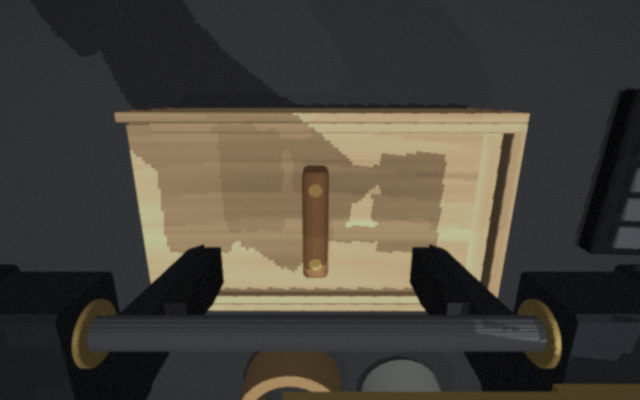

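```bash
python3 -c "
from h import *
w=get_calibration('wrist')
for uv in [(315,168),(315,275),(315,221)]: print(ray(w,uv,.1).round(4))
print('rim',ray(w,(118,116),.086).round(4),ray(w,(527,116),.086).round(4))
print(ray(w,(498,297),.086).round(4))
go(.479,.257,.079,186.7)"
```

```text
[0.4427 0.2553 0.1   ]
[0.5112 0.2634 0.1   ]
[0.475  0.2591 0.1   ]
rim [0.4283 0.1362 0.086 ] [0.3997 0.3764 0.086 ]
[0.5208 0.3924 0.086 ]
 d -0.02 -0.07 1.80  r 0.00 -0.01 0.03 dist mm 71.9
```

Emit:
{"name": "drive_tool", "arguments": {"targets": "0 0 1 0 0 0 1;0 0 1.79 0 0 0 1;0 0 1.79 0 0 0 1;0 0 1.79 0 0 0 1;0 0 1.79 0 0 0 0.5;0 0 1.79 0 0 0 0;0 0 1.79 0 0 0 0;0 0 1.79 0 0 0 0;0 0 1.79 0 0 0 0;0 0 1.79 0 0 0 0;0 0 1.79 0 0 0 0"}}

```text
time_s: 2.5
tool_pos: [0.478, 0.2597, 0.0793]
orientation: [-0.0, -0.059, 0.998, 0.0]
ft_force: [-0.0, -0.4, -0.6]
opening: 0.0348
```

```bash
python3 -c "
from h import *
ck(); 
p=bot.state()['tool_pos']; u=np.array([np.sin(np.radians(6.7)),-np.cos(np.radians(6.7))])
for d in (.08,.16,.245): go(p[0]+u[0]*d,p[1]+u[1]*d,p[2]+.0005,186.7)"
```

```text
t 2.5 p [0.478  0.2597 0.0793] F [-0.  -0.4 -0.6] M [ 0.05 -0.03 -0.01] op 0.0348 yaw -173.18
 d 0.00 -2.00 -0.01  r 0.01 -0.01 0.02 dist mm 80.0
 d 0.01 -4.00 -0.01  r 0.01 -0.01 0.02 dist mm 160.0
 d 0.01 -6.12 -0.02  r 0.01 -0.01 0.02 dist mm 245.0
```

Still closing; wait, then slide a short way.

Emit:
{"name": "drive_tool", "arguments": {"targets": "0 0 0 0 0 0 0;0 0 0 0 0 0 0;0 0 0 0 0 0 0;0 0 0 0 0 0 0;0 0 0 0 0 0 0;0 0 0 0 0 0 0"}}

```text
time_s: 3.1
tool_pos: [0.4779, 0.2596, 0.0793]
orientation: [-0.0, -0.059, 0.998, 0.0]
ft_force: [0.5, 0.4, 0.0]
opening: 0.016
```

Emit:
{"name": "drive_tool", "arguments": {"targets": "0 -0.2 -0.02 0 0 0 0;0 -0.4 -0.02 0 0 0 0;0 -0.6 -0.02 0 0 0 0;0 -0.8 -0.02 0 0 0 0;0 -1.0 -0.02 0 0 0 0"}}

```text
time_s: 3.6
tool_pos: [0.4828, 0.2188, 0.08]
orientation: [-0.0, -0.059, 0.998, 0.0]
ft_force: [0.2, 0.4, -1.0]
opening: 0.0159
```

```bash
python3 -c "
from h import *
ck(); save('wrist','w2')"
```

```text
t 3.6 p [0.4828 0.2188 0.08  ] F [ 0.2  0.4 -1. ] M [ 0.03  0.04 -0.01] op 0.0159 yaw -173.22
```

View pics/w2.png

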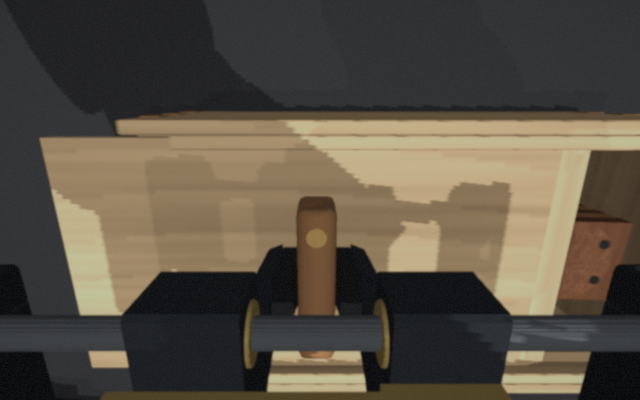

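Emit:
{"name": "drive_tool", "arguments": {"targets": "0 -0.3 0 0 0 0 0;0 -0.6 0 0 0 0 0;0 -0.9 0 0 0 0 0;0 -1.2 0 0 0 0 0;0 -1.5 0 0 0 0 0;0 -1.8 0 0 0 0 0;0 -2.1 0 0 0 0 0;0 -2.4 0 0 0 0 0;0 -2.7 0 0 0 0 0;0 -3.0 0 0 0 0 0"}}

```text
time_s: 4.65
tool_pos: [0.4971, 0.0966, 0.0802]
orientation: [-0.001, -0.058, 0.998, -0.001]
ft_force: [-0.6, 0.2, -1.3]
opening: 0.0156
```

Emit:
{"name": "drive_tool", "arguments": {"targets": "0 -0.3 0 0 0 0 0;0 -0.6 0 0 0 0 0;0 -0.9 0 0 0 0 0;0 -1.2 0 0 0 0 0;0 -1.5 0 0 0 0 0;0 -1.8 0 0 0 0 0;0 -2.1 0 0 0 0 0;0 -2.35 0 0 0 0 0;0 -2.35 0 0 0 0 0"}}

```text
time_s: 5.55
tool_pos: [0.508, 0.001, 0.0803]
orientation: [-0.001, -0.057, 0.998, -0.002]
ft_force: [-0.1, -0.5, -1.3]
opening: 0.0155
```

```bash
python3 -c "
from h import *
ck(); save('top','t2'); save('side','s2')"
```

```text
t 5.55 p [0.508  0.001  0.0803] F [-0.1 -0.5 -1.3] M [ 0.06  0.02 -0.01] op 0.0155 yaw -173.48
```

View pics/s2.png

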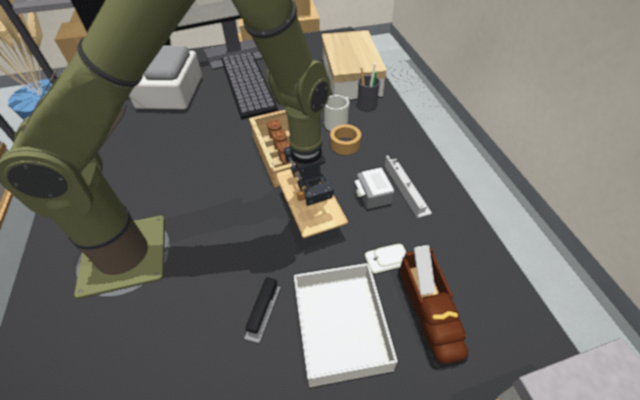

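View pics/t2.png

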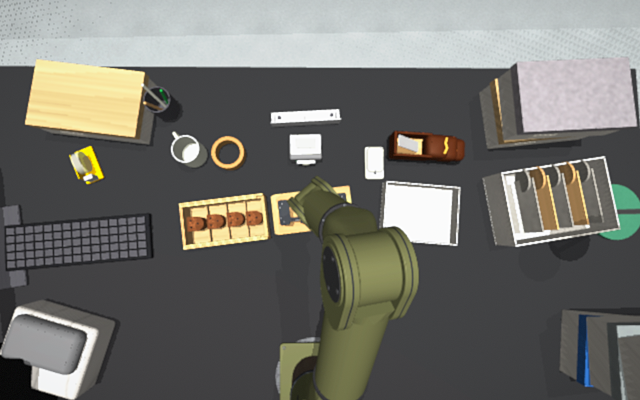

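```bash
python3 -c "
from h import *
go(.41,-.04,.0803,186.6);go(.41,-.04,.02,186.6);go(.41,-.04,.0100,186.6)"
```

```text
d 2.56 -0.79 0.01  r -0.02 -0.01 0.01 dist mm 107.3
 d 2.56 -0.79 1.51  r -0.02 -0.01 0.01 dist mm 123.1
 d 2.56 -0.79 1.76  r -0.02 -0.01 0.01 dist mm 128.3
```

Emit:
{"name": "drive_tool", "arguments": {"targets": "0.4 -0.4 0 0 0 0 0;0.9 -0.79 0 0 0 0 0;1.4 -0.79 0 0 0 0 0;2 -0.79 0.2 0 0 0 0;2.56 -0.79 0.5 0 0 0 0;2.56 -0.79 0.9 0 0 0 0;2.56 -0.79 1.3 0 0 0 0;2.56 -0.79 1.6 0 0 0 0;2.56 -0.79 1.68 0 0 0 0;2.56 -0.79 1.72 0 0 0 0;2.56 -0.79 1.74 0 0 0 0;2.56 -0.79 1.74 0 0 0 0"}}

```text
time_s: 6.85
tool_pos: [0.4101, -0.0394, 0.0109]
orientation: [-0.0, -0.058, 0.998, -0.0]
ft_force: [0.1, 1.0, -0.9]
opening: 0.0154
```

```bash
python3 -c "
from h import *
ck(); save('side','s3'); save('wrist','w3')"
```

```text
t 6.85 p [ 0.4101 -0.0394  0.0109] F [ 0.1  1.  -0.9] M [ 0.03 -0.02 -0.02] op 0.0154 yaw -173.3
```

View pics/w3.png

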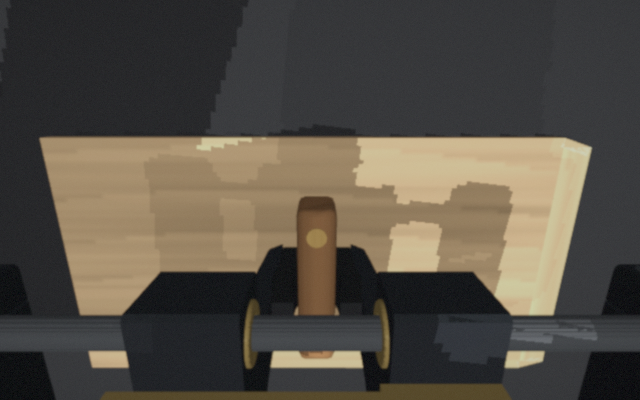

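Emit:
{"name": "drive_tool", "arguments": {"targets": "0 0 0.02 0 0 0 0;0 0 0.03 0 0 0 0;0 0 0.03 0 0 0 0"}}

```text
time_s: 7.25
tool_pos: [0.4105, -0.0397, 0.0103]
orientation: [0.0, -0.059, 0.998, -0.001]
ft_force: [-0.1, 0.2, -0.8]
opening: 0.0157
```

Emit:
{"name": "drive_tool", "arguments": {"targets": "0 0 0.02 0 0 0 0;0 0 0.03 0 0 0 0;0 0 0.03 0 0 0 0"}}

```text
time_s: 7.55
tool_pos: [0.4106, -0.0397, 0.0092]
orientation: [0.0, -0.059, 0.998, -0.001]
ft_force: [0.5, -0.5, 2.4]
opening: 0.0158
```

Emit:
{"name": "drive_tool", "arguments": {"targets": "0 0 0 0 0 0 0.3;0 0 0 0 0 0 0.3;0 0 0 0 0 0 0.5;0 0 0 0 0 0 0.5;0 0 0 0 0 0 0.5;0 0 -1 0 0 0 0.5;0 0 -2 0 0 0 0.5;0 0 -3 0 0 0 0.5;0 0 -3.5 0 0 0 0.5"}}

```text
time_s: 8.45
tool_pos: [0.4161, -0.0442, 0.1154]
orientation: [0.005, -0.057, 0.998, -0.008]
ft_force: [0.5, -0.6, -0.5]
opening: 0.0436
```

```bash
python3 - <<'E'
from h import *
ck()
t=cv2.imread('pics/t2.png')
cv2.imwrite('pics/zt2.png',cv2.resize(t[185:255,170:280],None,fx=7,fy=7,interpolation=cv2.INTER_CUBIC))
g=t[185:255,170:280].astype(int); m=((g[:,:,2]-g[:,:,0]>35)&(g[:,:,2]<200)&(g[:,:,1]<120)).astype(np.uint8)
cs,_=cv2.findContours(m,cv2.RETR_EXTERNAL,cv2.CHAIN_APPROX_NONE)
c=get_calibration('top')
for k in cs:
    if cv2.contourArea(k)>20:
        b=cv2.boundingRect(k); M=cv2.moments(k); uv=(170+M['m10']/M['m00'],185+M['m01']/M['m00']); print(b,cv2.contourArea(k),np.round(uv,1),ray(c,uv,.066).round(4))
E
```

```text
t 8.45 p [ 0.4161 -0.0442  0.1154] F [ 0.5 -0.6 -0.5] M [-0.02 -0.04  0.06] op 0.0436 yaw -173.47
(13, 14, 80, 46) 1274.0 [213.8 219.4] [0.4829 0.2957 0.066 ]
```

View pics/zt2.png

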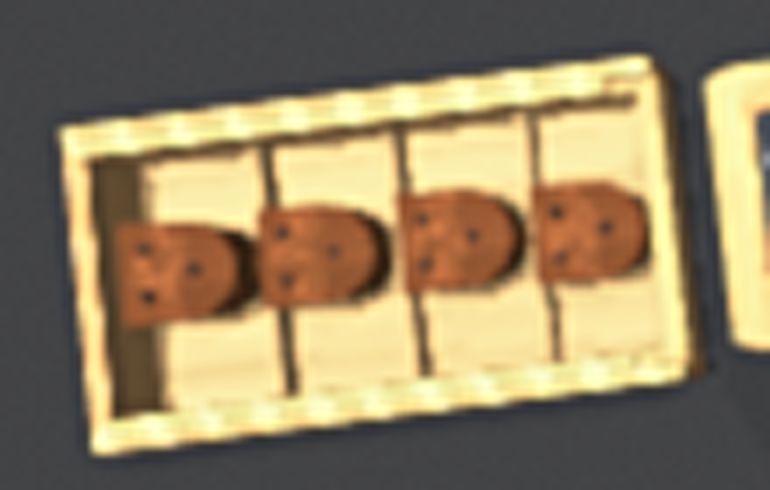

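```bash
python3 - <<'E'
from h import *
print(np.round(bot.state()['joints'],2))
c=get_calibration('top')
z=lambda u,v:(170+(u+.5)/7-.5,185+(v+.5)/7-.5)
a=np.radians(6.7); ex=np.array([np.cos(a),np.sin(a)]); ey=np.array([-np.sin(a),np.cos(a)])
bc=np.array([.478,.2625])
for l,r,v0,v1 in [(118,240,225,322),(262,382,207,302),(403,520,190,290),(537,648,182,280)]:
    C=np.array(ray(c,z((l+r)/2,(v0+v1)/2),.066))[:2]
    L=ray(c,z(l,(v0+v1)/2),.066)[:2]; Rr=ray(c,z(r,(v0+v1)/2),.066)[:2]
    print('heel',C.round(4),'len',np.linalg.norm(L-Rr).round(4),'box',((C-bc)@ex).round(4),((C-bc)@ey).round(4),'grasp',(C+.009*ey).round(4))
E
```

```text
[ 0.25  0.71 -0.42  2.28  1.01  0.34  0.63]
heel [0.4707 0.3507] len 0.0516 box 0.003 0.0884 grasp [0.4696 0.3596]
heel [0.4784 0.2903] len 0.0509 box 0.0036 0.0275 grasp [0.4773 0.2992]
heel [0.4841 0.231 ] len 0.0498 box 0.0024 -0.032 grasp [0.4831 0.24  ]
heel [0.4876 0.1752] len 0.0474 box -0.0006 -0.0878 grasp [0.4866 0.1842]
```

```bash
python3 -c "
from h import *
go(.487,.184,.15,-83.3)"
```

```text
d -2.42 5.45 -0.93  r -0.23 -0.06 -18.03 dist mm 241.5
```

Emit:
{"name": "drive_tool", "arguments": {"targets": "-2.42 5.45 -0.93 -0.2 0 -18 0.75;-2.42 5.45 -0.93 -0.2 0 -18 0.75;-2.42 5.45 -0.93 -0.2 0 -18 0.75;-2.42 5.45 -0.93 -0.2 0 -18 0.75;-2.42 5.45 -0.93 -0.2 0 -18 0.75;-2.42 5.45 -0.93 -0.2 0 -18 0.75;-2.42 5.45 -0.93 -0.2 0 -18 0.75;-2.42 5.45 -0.93 -0.2 0 -18 0.75;-2.42 5.45 -0.93 -0.2 0 -18 0.75;-2.42 5.45 -0.93 -0.2 0 -18 0.75;-2.42 5.45 -0.93 -0.2 0 -18 0.75;-2.42 5.45 -0.93 -0.2 0 -18 0.75"}}

```text
time_s: 9.65
tool_pos: [0.4869, 0.1835, 0.1496]
orientation: [0.003, 0.746, -0.666, 0.001]
ft_force: [0.5, 0.1, 0.0]
opening: 0.0662
```

```bash
python3 -c "
from h import *
ck(); print(bot.state()['joints']);save('wrist','w4');go(.487,.184,.036,-83.3)"
```

```text
t 9.65 p [0.4869 0.1835 0.1496] F [0.5 0.1 0. ] M [0.11 0.11 0.  ] op 0.0662 yaw -83.48
[ 0.10757171  0.87782165 -0.99530762  1.93778815  0.96416637  0.907681
  1.8552048 ]
 d -0.02 -0.01 2.84  r 0.03 -0.06 -0.06 dist mm 113.7
```

View pics/w4.png

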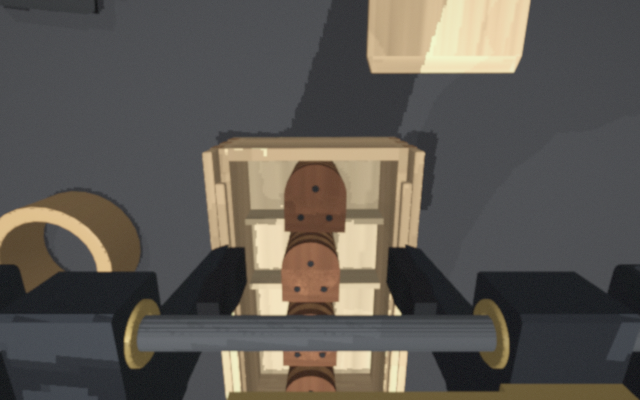

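Emit:
{"name": "drive_tool", "arguments": {"targets": "0 0 0 0 0 1.7 0.75;0 0 0 0 0 3.4 0.75;0 0 0 0 0 5.1 0.75;0 0 0 0 0 6.8 0.75;0 0 0 0 0 8.5 0.75;0 0 0 0 0 10.2 0.75;0 0 0 0 0 11.9 0.75;0 0 0 0 0 13.6 0.75;0 0 0 0 0 15.3 0.75;0 0 0 0 0 17 0.75;0 0 0 0 0 18 0.75"}}

```text
time_s: 10.8
tool_pos: [0.4868, 0.1836, 0.1499]
orientation: [-0.001, -0.053, 0.999, -0.003]
ft_force: [0.9, 0.6, -0.0]
opening: 0.0659
```

Emit:
{"name": "drive_tool", "arguments": {"targets": "0 0 0 0 0 1.7 0.75;0 0 0 0 0 3.4 0.75;0 0 0 0 0 5.1 0.75;0 0 0 0 0 6.8 0.75;0 0 0 0 0 8.5 0.75;0 0 0 0 0 10.2 0.75;0 0 0 0 0 11.9 0.75;0 0 0 0 0 13.6 0.75;0 0 0 0 0 15.3 0.75;0 0 0 0 0 17 0.75;0 0 0 0 0 18 0.75;0 0 0 0 0 18 0.75"}}

```text
time_s: 12.0
tool_pos: [0.4867, 0.1839, 0.1502]
orientation: [0.002, 0.669, 0.743, -0.003]
ft_force: [-0.7, 0.2, -0.3]
opening: 0.0657
```

```bash
python3 -c "
from h import *
ck(); print(np.round(bot.state()['joints'],2));go(.487,.184,.036,96.7)"
```

```text
t 12.0 p [0.4867 0.1839 0.1502] F [-0.7  0.2 -0.3] M [-0.02  0.07 -0.03] op 0.0657 yaw 95.97
[-0.35  0.69 -0.17  1.96  0.24  0.51 -0.58]
 d 0.02 0.01 2.85  r -0.02 0.06 -0.15 dist mm 114.2
```

Emit:
{"name": "drive_tool", "arguments": {"targets": "0 0 1 0 0 -0.15 0.75;0 0 2 0 0 -0.15 0.75;0 0 2.85 0 0 -0.15 0.75;0 0 2.85 0 0 -0.15 0.75;0 0 2.85 0 0 -0.15 0.2;0 0 2.85 0 0 -0.15 0;0 0 2.85 0 0 -0.15 0;0 0 2.85 0 0 -0.15 0;0 0 2.85 0 0 -0.15 0;0 0 2.85 0 0 -0.15 0;0 0 2.85 0 0 -0.15 0"}}

```text
time_s: 13.1
tool_pos: [0.4876, 0.1836, 0.0379]
orientation: [0.002, 0.665, 0.747, -0.001]
ft_force: [0.2, -0.6, 8.2]
opening: 0.0417
```

```bash
python3 -c "
from h import *
ck()
C=np.array([.499,-.334]); a=np.radians(-5.4); ey=np.array([-np.sin(a),np.cos(a)])
for s in (-.081,-.027,.027,.081): print('slot',s,(C+ey*(s+.009)).round(4))
"
```

```text
t 13.1 p [0.4876 0.1836 0.0379] F [ 0.2 -0.6  8.2] M [-0.11  0.1   0.02] op 0.0417 yaw 96.71
slot -0.081 [ 0.4922 -0.4057]
slot -0.027 [ 0.4973 -0.3519]
slot 0.027 [ 0.5024 -0.2982]
slot 0.081 [ 0.5075 -0.2444]
```

Emit:
{"name": "drive_tool", "arguments": {"targets": "0 0 -0.2 0 0 0 0;0 0 -0.5 0 0 0 0;0 0 -0.9 0 0 0 0;0 0 -1.4 0 0 0 0;0 0 -2.0 0 0 0 0;0 0 -2.6 0 0 0 0;0 0 -2.8 0 0 0 0;0 0 -2.8 0 0 0 0"}}

```text
time_s: 13.9
tool_pos: [0.4882, 0.1843, 0.1514]
orientation: [0.003, 0.665, 0.747, 0.0]
ft_force: [0.3, 0.7, -0.9]
opening: 0.0418
```

```bash
python3 -c "
from h import *
ck(); save('wrist','w5'); save('side','s5')
go(.492,-.406,.14,84.6); go(.492,-.406,.04,84.6)"
```

```text
t 13.9 p [0.4882 0.1843 0.1514] F [ 0.3  0.7 -0.9] M [-0.08  0.09 -0.01] op 0.0418 yaw 96.69
 d -14.66 -1.60 0.31  r 0.01 0.06 2.42 dist mm 590.0
 d -14.65 -1.60 2.81  r 0.01 0.06 2.42 dist mm 600.0
```

View pics/w5.png

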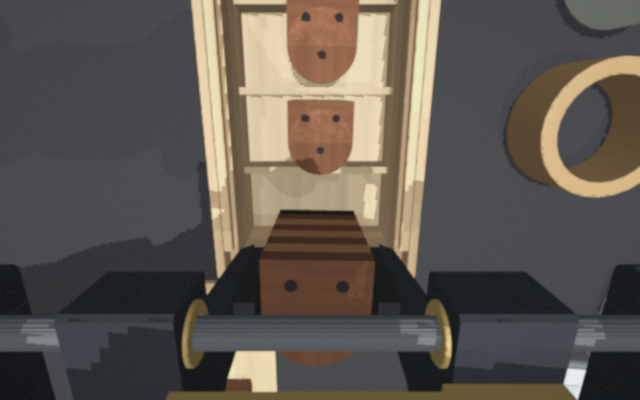

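View pics/s5.png

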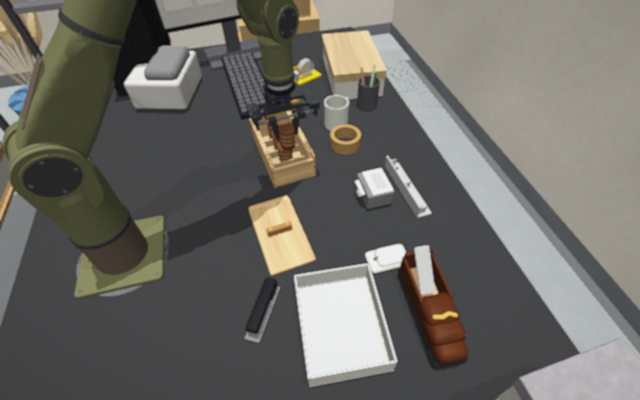

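Emit:
{"name": "drive_tool", "arguments": {"targets": "-1.2 0 0.1 0 0 0.3 0;-2.4 0 0.1 0 0 0.6 0;-3.6 -0.2 0.1 0 0 1 0;-4.8 -0.4 0.1 0 0 1.4 0;-6 -0.6 0.1 0 0 1.8 0;-7.2 -0.8 0.2 0 0 2.2 0;-8.4 -1 0.2 0 0 2.42 0;-9.6 -1.2 0.3 0 0 2.42 0;-10.8 -1.4 0.3 0 0 2.42 0;-12 -1.6 0.3 0 0 2.42 0;-13.2 -1.6 0.3 0 0 2.42 0;-14.4 -1.6 0.3 0 0 2.42 0"}}

```text
time_s: 15.2
tool_pos: [0.4895, -0.3973, 0.1387]
orientation: [0.001, 0.74, 0.673, -0.002]
ft_force: [1.7, 0.2, -0.9]
opening: 0.0419
```

Emit:
{"name": "drive_tool", "arguments": {"targets": "-0.25 0 0 0 0 0 0;-0.25 0 0 0 0 0 0;-0.25 0 0 0 0 0 0"}}

```text
time_s: 15.5
tool_pos: [0.4882, -0.4049, 0.1374]
orientation: [-0.001, 0.739, 0.673, -0.001]
ft_force: [-0.4, 1.5, 0.2]
opening: 0.0419
```

```bash
python3 -c "
from h import *
ck(); go(.492,-.406,.04,84.6)"
```

```text
t 15.5 p [ 0.4882 -0.4049  0.1374] F [-0.4  1.5  0.2] M [-0.06  0.11 -0.02] op 0.0419 yaw 84.67
 d -0.02 0.11 2.44  r -0.04 0.00 0.01 dist mm 97.5
```

Emit:
{"name": "drive_tool", "arguments": {"targets": "0 0.1 0.8 0 0 0 0;0 0.1 1.6 0 0 0 0;0 0.1 2.2 0 0 0 0;0 0.1 2.45 0 0 0 0;0 0.1 2.5 0 0 0 0;0 0.1 2.5 0 0 0 0"}}

```text
time_s: 16.1
tool_pos: [0.4927, -0.4044, 0.0381]
orientation: [-0.001, 0.739, 0.674, -0.001]
ft_force: [-0.6, 0.5, -1.3]
opening: 0.0418
```

```bash
python3 -c "
from h import *
ck(); save('wrist','w6')"
```

```text
t 16.1 p [ 0.4927 -0.4044  0.0381] F [-0.6  0.5 -1.3] M [-0.02  0.04  0.03] op 0.0418 yaw 84.76
```

View pics/w6.png

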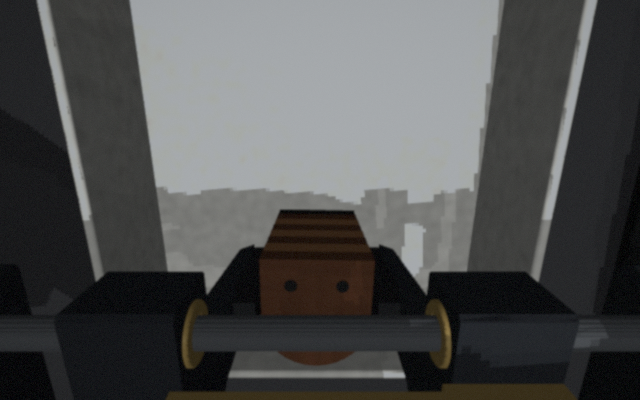

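Emit:
{"name": "drive_tool", "arguments": {"targets": "0 0 0.06 0 0 0 0;0 0 0.06 0 0 0 0;0 0 0.06 0 0 0 0.4;0 0 0.06 0 0 0 0.75;0 0 0.06 0 0 0 0.75;0 0 0.06 0 0 0 0.75;0 0 -0.5 0 0 0 0.75;0 0 -1.5 0 0 0 0.75;0 0 -2.5 0 0 0 0.75;0 0 -2.8 0 0 0 0.75"}}

```text
time_s: 17.15
tool_pos: [0.4953, -0.4063, 0.1549]
orientation: [0.003, 0.739, 0.674, 0.0]
ft_force: [1.0, 0.7, 0.4]
opening: 0.0662
```

```bash
python3 -c "
from h import *
ck(); save('side','s6'); go(.483,.240,.15,96.7)"
```

```text
t 17.15 p [ 0.4953 -0.4063  0.1549] F [1.  0.7 0.4] M [-0.11  0.03  0.01] op 0.0662 yaw 84.7
 d 16.06 -1.80 0.05  r 0.05 0.06 -2.40 dist mm 646.5
```

View pics/s6.png

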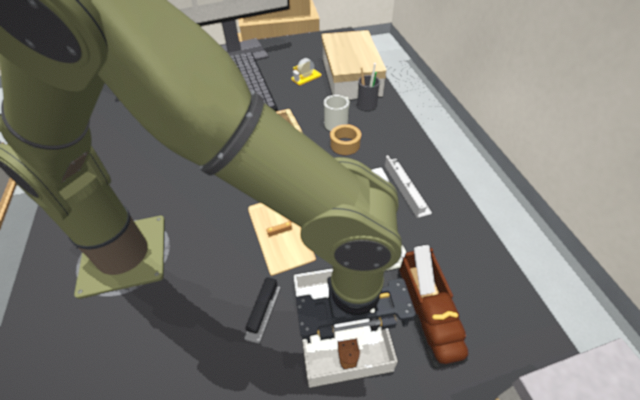

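Heel stands upright at (348,352) in the carton. On to the next.

Emit:
{"name": "drive_tool", "arguments": {"targets": "1.2 -0.1 0 0 0 -0.3 0.75;2.4 -0.2 0 0 0 -0.6 0.75;3.6 -0.4 0 0 0 -0.9 0.75;4.8 -0.5 0 0 0 -1.2 0.75;6 -0.7 0 0 0 -1.5 0.75;7.2 -0.8 0 0 0 -1.8 0.75;8.4 -1 0 0 0 -2.1 0.75;9.6 -1.1 0 0 0 -2.4 0.75;10.8 -1.2 0 0 0 -2.4 0.75;12 -1.4 0 0 0 -2.4 0.75;13.2 -1.5 0 0 0 -2.4 0.75;14.4 -1.6 0 0 0 -2.4 0.75"}}

```text
time_s: 18.4
tool_pos: [0.4836, 0.1746, 0.151]
orientation: [0.003, 0.665, 0.747, -0.001]
ft_force: [1.6, -0.4, -1.0]
opening: 0.0661
```

```bash
python3 -c "
from h import *
ck(); go(.483,.240,.15,96.7);go(.483,.240,.04,96.7)"
```

```text
t 18.4 p [0.4836 0.1746 0.151 ] F [ 1.6 -0.4 -1. ] M [-0.08 -0.01 -0.04] op 0.0661 yaw 96.71
 d 1.63 0.18 0.02  r 0.02 0.07 0.00 dist mm 65.4
 d 1.64 0.17 2.77  r 0.02 0.07 0.00 dist mm 128.9
```

Emit:
{"name": "drive_tool", "arguments": {"targets": "0.9 0.1 0 0 0 0 0.75;1.64 0.17 0.1 0 0 0 0.75;1.64 0.17 0.5 0 0 0 0.75;1.64 0.17 1.3 0 0 0 0.75;1.64 0.17 2.1 0 0 0 0.75;1.64 0.17 2.72 0 0 0 0.75;1.64 0.17 2.72 0 0 0 0.75;1.64 0.17 2.72 0 0 0 0.2;1.64 0.17 2.72 0 0 0 0;1.64 0.17 2.72 0 0 0 0;1.64 0.17 2.72 0 0 0 0;1.64 0.17 2.72 0 0 0 0"}}

```text
time_s: 19.6
tool_pos: [0.4838, 0.2403, 0.043]
orientation: [0.003, 0.665, 0.747, -0.0]
ft_force: [0.3, -0.6, 6.2]
opening: 0.0416
```

Emit:
{"name": "drive_tool", "arguments": {"targets": "0 0 0 0 0 0 0;0 0 0 0 0 0 0;0 0 0 0 0 0 0;0 0 0 0 0 0 0"}}

```text
time_s: 20.0
tool_pos: [0.4838, 0.2402, 0.043]
orientation: [0.003, 0.665, 0.747, -0.0]
ft_force: [1.4, -0.0, 2.4]
opening: 0.0414
```

Emit:
{"name": "drive_tool", "arguments": {"targets": "0 0 -0.3 0 0 0 0;0 0 -0.8 0 0 0 0;0 0 -1.5 0 0 0 0;0 0 -2.3 0 0 0 0;0 0 -2.6 0 0 0 0;0 0 -2.6 0 0 0 0"}}

```text
time_s: 20.6
tool_pos: [0.4843, 0.2413, 0.1488]
orientation: [0.004, 0.665, 0.747, 0.001]
ft_force: [-0.0, -0.0, -1.6]
opening: 0.042
```

```bash
python3 -c "
from h import *
ck(); save('wrist','w7');go(.4975,-.352,.14,84.6)"
```

```text
t 20.6 p [0.4843 0.2413 0.1488] F [-0.  -0.  -1.6] M [-0.    0.11 -0.01] op 0.042 yaw 96.68
 d -14.76 -1.38 0.25  r 0.06 0.05 2.42 dist mm 593.0
```

View pics/w7.png

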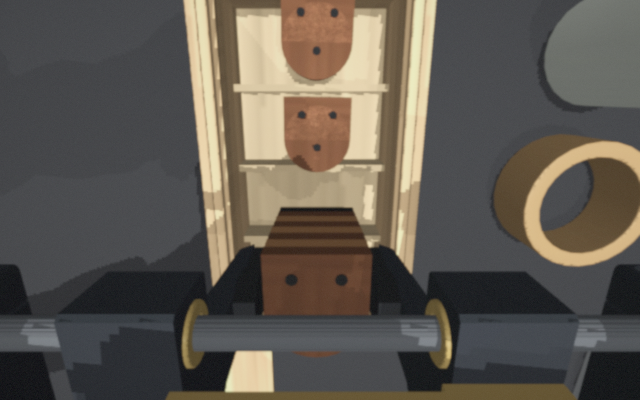

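Emit:
{"name": "drive_tool", "arguments": {"targets": "-1.2 0 0 0 0 0.3 0;-2.4 0 0 0 0 0.6 0;-3.6 -0.2 0 0 0 1 0;-4.8 -0.3 0.1 0 0 1.4 0;-6 -0.5 0.1 0 0 1.8 0;-7.2 -0.7 0.1 0 0 2.2 0;-8.4 -0.9 0.1 0 0 2.42 0;-9.6 -1.1 0.2 0 0 2.42 0;-10.8 -1.2 0.2 0 0 2.42 0;-12 -1.3 0.2 0 0 2.42 0;-13.2 -1.38 0.2 0 0 2.42 0;-14.4 -1.38 0.2 0 0 2.42 0"}}

```text
time_s: 21.85
tool_pos: [0.4938, -0.3394, 0.14]
orientation: [0.001, 0.74, 0.673, -0.0]
ft_force: [1.9, -0.1, -1.8]
opening: 0.0418
```

```bash
python3 -c "
from h import *
ck(); go(.4975,-.352,.043,84.6)"
```

```text
t 21.85 p [ 0.4938 -0.3394  0.14  ] F [ 1.9 -0.1 -1.8] M [-0.07  0.    0.03] op 0.0418 yaw 84.55
 d -0.30 0.12 2.42  r 0.02 0.02 -0.01 dist mm 97.8
```

Emit:
{"name": "drive_tool", "arguments": {"targets": "-0.3 0.12 0 0 0 0 0;-0.3 0.12 0.4 0 0 0 0;-0.3 0.12 1.2 0 0 0 0;-0.3 0.12 2 0 0 0 0;-0.3 0.12 2.4 0 0 0 0;-0.3 0.12 2.46 0 0 0 0;-0.3 0.12 2.46 0 0 0 0"}}

```text
time_s: 22.55
tool_pos: [0.4971, -0.3515, 0.0403]
orientation: [0.0, 0.74, 0.673, -0.0]
ft_force: [-0.4, -0.4, -0.8]
opening: 0.0416
```

```bash
python3 -c "
from h import *
ck(); save('wrist','w8')"
```

```text
t 22.55 p [ 0.4971 -0.3515  0.0403] F [-0.4 -0.4 -0.8] M [-0.06  0.07 -0.05] op 0.0416 yaw 84.58
```

View pics/w8.png

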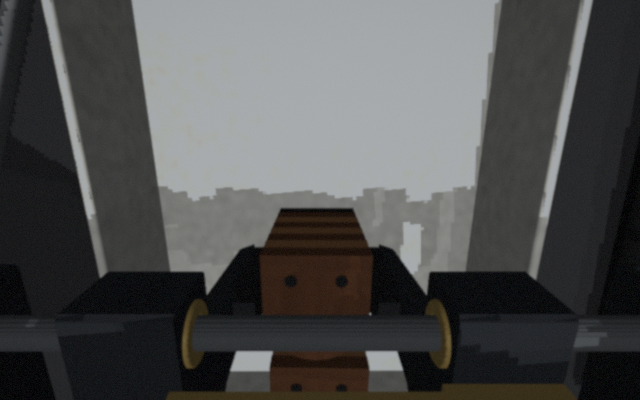

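Emit:
{"name": "drive_tool", "arguments": {"targets": "0 0 0.06 0 0 0 0;0 0 0.06 0 0 0 0;0 0 0.06 0 0 0 0.4;0 0 0.06 0 0 0 0.75;0 0 0.06 0 0 0 0.75;0 0 0.06 0 0 0 0.75;0 0 -0.5 0 0 0 0.75;0 0 -1.5 0 0 0 0.75;0 0 -2.5 0 0 0 0.75;0 0 -2.7 0 0 0 0.75"}}

```text
time_s: 23.6
tool_pos: [0.4998, -0.3527, 0.1534]
orientation: [0.005, 0.74, 0.673, 0.001]
ft_force: [0.3, -0.8, -0.2]
opening: 0.0662
```

```bash
python3 -c "
from h import *
ck(); go(.4773,.299,.15,96.7)"
```

```text
t 23.6 p [ 0.4998 -0.3527  0.1534] F [ 0.3 -0.8 -0.2] M [-0.11  0.01 -0.03] op 0.0662 yaw 84.55
 d 16.17 -2.11 -0.01  r 0.09 0.06 -2.43 dist mm 652.1
```

Emit:
{"name": "drive_tool", "arguments": {"targets": "1.2 -0.1 0 0 0 -0.3 0.75;2.4 -0.3 0 0 0 -0.6 0.75;3.6 -0.5 0 0 0 -0.9 0.75;4.8 -0.6 0 0 0 -1.2 0.75;6 -0.8 0 0 0 -1.5 0.75;7.2 -0.9 0 0 0 -1.8 0.75;8.4 -1.1 0 0 0 -2.1 0.75;9.6 -1.3 0 0 0 -2.4 0.75;10.8 -1.4 0 0 0 -2.4 0.75;12 -1.6 0 0 0 -2.4 0.75;13.2 -1.7 0 0 0 -2.4 0.75;14.4 -1.9 0 0 0 -2.4 0.75"}}

```text
time_s: 24.8
tool_pos: [0.4787, 0.2296, 0.1496]
orientation: [0.005, 0.666, 0.746, 0.0]
ft_force: [0.4, -0.5, -0.6]
opening: 0.0661
```

```bash
python3 -c "
from h import *
ck(); save('top','t7'); go(.4773,.299,.15,96.7);go(.4773,.299,.042,96.7)"
```

```text
t 24.8 p [0.4787 0.2296 0.1496] F [ 0.4 -0.5 -0.6] M [-0.11 -0.01 -0.  ] op 0.0661 yaw 96.54
 d 1.41 0.19 0.01  r 0.11 -0.05 0.11 dist mm 56.7
 d 1.39 0.16 2.71  r 0.11 -0.05 0.11 dist mm 122.1
```

View pics/t7.png

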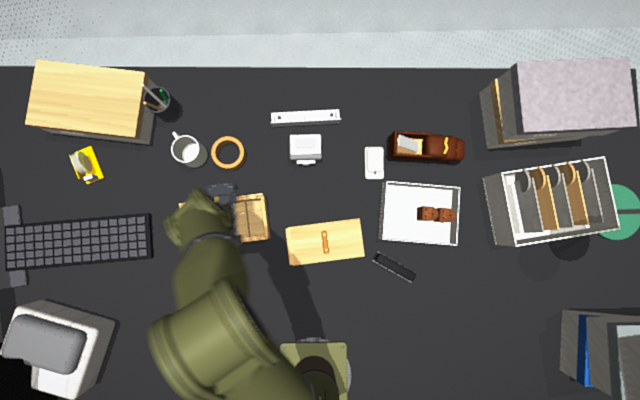

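Two heels stand in the carton (px 428,213 and 446,214). Third heel.

Emit:
{"name": "drive_tool", "arguments": {"targets": "0.8 0.1 0 0.1 0 0.1 0.75;1.4 0.17 0.1 0.1 0 0.1 0.75;1.4 0.17 0.5 0.1 0 0.1 0.75;1.4 0.17 1.3 0.1 0 0.1 0.75;1.4 0.17 2.1 0.1 0 0.1 0.75;1.4 0.17 2.7 0.1 0 0.1 0.75;1.4 0.17 2.7 0.1 0 0.1 0.75;1.4 0.17 2.7 0.1 0 0.1 0.2;1.4 0.17 2.7 0.1 0 0.1 0;1.4 0.17 2.7 0.1 0 0.1 0;1.4 0.17 2.7 0.1 0 0.1 0;1.4 0.17 2.7 0.1 0 0.1 0"}}

```text
time_s: 26.05
tool_pos: [0.4784, 0.2998, 0.0437]
orientation: [-0.001, 0.664, 0.748, 0.003]
ft_force: [0.1, -0.5, 7.0]
opening: 0.0417
```

Emit:
{"name": "drive_tool", "arguments": {"targets": "0 0 0 0 0 0 0;0 0 0 0 0 0 0;0 0 0 0 0 0 0;0 0 0 0 0 0 0"}}

```text
time_s: 26.45
tool_pos: [0.4783, 0.2998, 0.0438]
orientation: [-0.001, 0.664, 0.748, 0.003]
ft_force: [0.6, 0.2, 1.8]
opening: 0.0417
```

Emit:
{"name": "drive_tool", "arguments": {"targets": "0 0 -0.3 0 0 0 0;0 0 -0.8 0 0 0 0;0 0 -1.5 0 0 0 0;0 0 -2.3 0 0 0 0;0 0 -2.6 0 0 0 0;0 0 -2.6 0 0 0 0"}}

```text
time_s: 27.05
tool_pos: [0.4791, 0.2997, 0.1496]
orientation: [-0.001, 0.664, 0.747, 0.005]
ft_force: [0.3, -0.3, -1.0]
opening: 0.0417
```

```bash
python3 -c "
from h import *
ck(); save('wrist','w9');go(.5024,-.298,.145,84.6)"
```

```text
t 27.05 p [0.4791 0.2997 0.1496] F [ 0.3 -0.3 -1. ] M [-0.1   0.04 -0.02] op 0.0417 yaw 96.74
 d -14.90 -1.15 -0.02  r 0.04 -0.07 2.43 dist mm 597.6
```

View pics/w9.png

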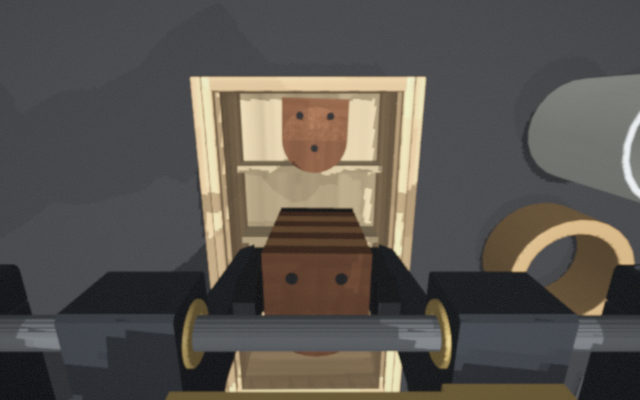

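Emit:
{"name": "drive_tool", "arguments": {"targets": "-1.2 0 0 0 0 0.3 0;-2.4 0 0 0 0 0.6 0;-3.6 -0.1 0 0 0 1 0;-4.8 -0.2 0 0 0 1.4 0;-6 -0.4 0 0 0 1.8 0;-7.2 -0.6 0 0 0 2.2 0;-8.4 -0.7 0 0 0 2.42 0;-9.6 -0.9 0 0 0 2.42 0;-10.8 -1 0.1 0 0 2.42 0;-12 -1.1 0.1 0 0 2.42 0;-13.2 -1.15 0.1 0 0 2.42 0;-14.4 -1.15 0.1 0 0 2.42 0"}}

```text
time_s: 28.3
tool_pos: [0.4985, -0.2799, 0.1384]
orientation: [-0.003, 0.739, 0.673, 0.003]
ft_force: [1.1, -0.0, -1.3]
opening: 0.0419
```

```bash
python3 -c "
from h import *
ck(); go(.5024,-.298,.0415,84.6)"
```

```text
t 28.3 p [ 0.4985 -0.2799  0.1384] F [ 1.1 -0.  -1.3] M [-0.11 -0.01  0.05] op 0.0419 yaw 84.63
 d -0.46 0.14 2.42  r -0.01 -0.09 0.01 dist mm 98.7
```

Emit:
{"name": "drive_tool", "arguments": {"targets": "-0.3 0.14 0 0 0 0 0;-0.46 0.14 0 0 0 0 0;-0.46 0.14 0.6 0 0 0 0;-0.46 0.14 1.4 0 0 0 0;-0.46 0.14 2.1 0 0 0 0;-0.46 0.14 2.42 0 0 0 0;-0.46 0.14 2.46 0 0 0 0;-0.46 0.14 2.46 0 0 0 0"}}

```text
time_s: 29.1
tool_pos: [0.5019, -0.2958, 0.0393]
orientation: [-0.005, 0.739, 0.674, 0.003]
ft_force: [0.1, -0.6, -0.7]
opening: 0.042
```

```bash
python3 -c "
from h import *
ck(); save('wrist','w10')"
```

```text
t 29.1 p [ 0.5019 -0.2958  0.0393] F [ 0.1 -0.6 -0.7] M [-0.05  0.03  0.  ] op 0.042 yaw 84.76
```

View pics/w10.png

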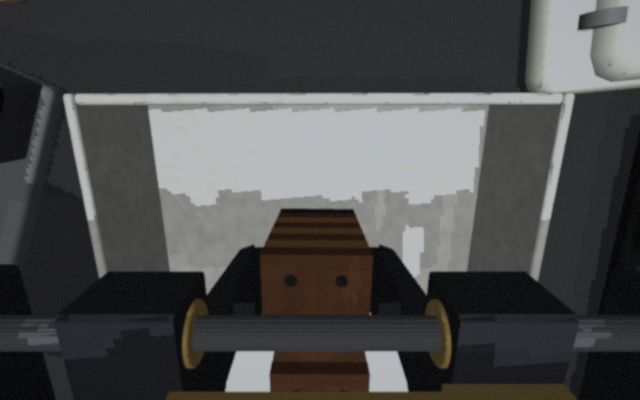

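Emit:
{"name": "drive_tool", "arguments": {"targets": "0 0 0.05 0 0 0 0;0 0 0.06 0 0 0 0;0 0 0.06 0 0 0 0.4;0 0 0.06 0 0 0 0.75;0 0 0.06 0 0 0 0.75;0 0 0.06 0 0 0 0.75;0 0 -0.5 0 0 0 0.75;0 0 -1.5 0 0 0 0.75;0 0 -2.5 0 0 0 0.75;0 0 -2.8 0 0 0 0.75"}}

```text
time_s: 30.15
tool_pos: [0.5045, -0.298, 0.1552]
orientation: [-0.001, 0.739, 0.674, 0.004]
ft_force: [0.2, -0.2, 0.1]
opening: 0.0661
```

```bash
python3 -c "
from h import *
ck(); go(.470,.359,.15,96.7)"
```

```text
t 30.15 p [ 0.5045 -0.298   0.1552] F [ 0.2 -0.2  0.1] M [-0.08  0.07 -0.05] op 0.0661 yaw 84.74
 d 16.28 -2.37 0.25  r 0.05 -0.08 -2.39 dist mm 658.0
```

Emit:
{"name": "drive_tool", "arguments": {"targets": "1.2 -0.2 0 0 0 -0.3 0.75;2.4 -0.3 0 0 0 -0.6 0.75;3.6 -0.5 0 0 0 -0.9 0.75;4.8 -0.7 0 0 0 -1.2 0.75;6 -0.9 0 0 0 -1.5 0.75;7.2 -1 0 0 0 -1.8 0.75;8.4 -1.2 0 0 0 -2.1 0.75;9.6 -1.4 0 0 0 -2.4 0.75;10.8 -1.6 0 0 0 -2.4 0.75;12 -1.8 0 0 0 -2.4 0.75;13.2 -1.9 0 0 0 -2.4 0.75;14.4 -2.1 0 0 0 -2.4 0.75"}}

```text
time_s: 31.35
tool_pos: [0.4733, 0.285, 0.1586]
orientation: [-0.001, 0.664, 0.747, 0.004]
ft_force: [0.4, 0.0, -0.0]
opening: 0.0665
```

```bash
python3 -c "
from h import *
ck(); go(.470,.359,.15,96.7);go(.470,.359,.042,96.7)"
```

```text
t 31.35 p [0.4733 0.285  0.1586] F [ 0.4  0.  -0. ] M [-0.08  0.02 -0.06] op 0.0665 yaw 96.73
 d 1.85 0.13 0.23  r 0.05 -0.07 0.01 dist mm 74.6
 d 1.83 0.12 2.93  r 0.05 -0.07 0.01 dist mm 138.1
```

Emit:
{"name": "drive_tool", "arguments": {"targets": "0.9 0.1 0 0 0 0 0.75;1.83 0.12 0.1 0 0 0 0.75;1.83 0.12 0.4 0 0 0 0.75;1.83 0.12 1 0 0 0 0.75;1.83 0.12 1.8 0 0 0 0.75;1.83 0.12 2.5 0 0 0 0.75;1.83 0.12 2.9 0 0 0 0.75;1.83 0.12 2.9 0 0 0 0.75;1.83 0.12 2.9 0 0 0 0.2;1.83 0.12 2.9 0 0 0 0;1.83 0.12 2.9 0 0 0 0;1.83 0.12 2.9 0 0 0 0"}}

```text
time_s: 32.55
tool_pos: [0.4708, 0.3597, 0.0443]
orientation: [-0.001, 0.664, 0.747, 0.005]
ft_force: [0.3, 0.0, 4.4]
opening: 0.0417
```

Emit:
{"name": "drive_tool", "arguments": {"targets": "0 0 0 0 0 0 0;0 0 0 0 0 0 0;0 0 0 0 0 0 0;0 0 0 0 0 0 0"}}

```text
time_s: 32.95
tool_pos: [0.4707, 0.3596, 0.0443]
orientation: [-0.001, 0.664, 0.747, 0.005]
ft_force: [-0.1, 0.3, 0.9]
opening: 0.0418
```

Emit:
{"name": "drive_tool", "arguments": {"targets": "0 0 -0.3 0 0 0 0;0 0 -0.8 0 0 0 0;0 0 -1.5 0 0 0 0;0 0 -2.3 0 0 0 0;0 0 -2.6 0 0 0 0;0 0 -2.6 0 0 0 0"}}

```text
time_s: 33.55
tool_pos: [0.4711, 0.3595, 0.1503]
orientation: [-0.0, 0.665, 0.747, 0.007]
ft_force: [-0.4, 0.2, -0.8]
opening: 0.0415
```

```bash
python3 -c "
from h import *
ck(); save('wrist','w11');go(.5075,-.244,.145,84.6)"
```

```text
t 33.55 p [0.4711 0.3595 0.1503] F [-0.4  0.2 -0.8] M [-0.08  0.01  0.02] op 0.0415 yaw 96.71
 d -15.07 -0.84 -0.03  r 0.08 -0.10 2.42 dist mm 603.9
```

View pics/w11.png

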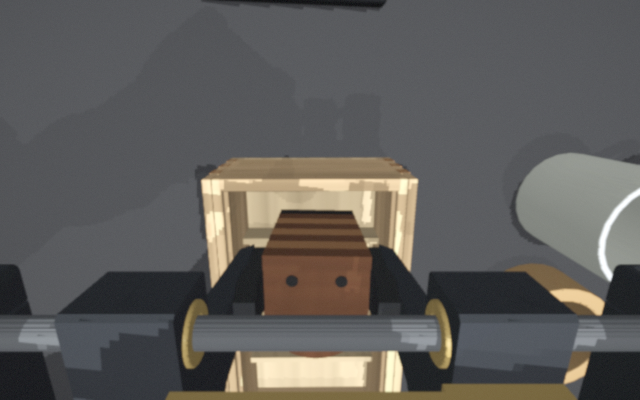

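Emit:
{"name": "drive_tool", "arguments": {"targets": "-1.2 0 0 0 0 0.3 0;-2.4 0 0 0 0 0.6 0;-3.6 -0.1 0 0 0 1 0;-4.8 -0.2 0 0 0 1.4 0;-6 -0.3 0 0 0 1.8 0;-7.2 -0.4 0 0 0 2.2 0;-8.4 -0.5 0 0 0 2.42 0;-9.6 -0.6 0 0 0 2.42 0;-10.8 -0.7 0 0 0 2.42 0;-12 -0.8 0 0 0 2.42 0;-13.2 -0.84 0 0 0 2.42 0;-14.4 -0.84 0 0 0 2.42 0"}}

```text
time_s: 34.8
tool_pos: [0.5027, -0.2189, 0.1421]
orientation: [-0.003, 0.74, 0.673, 0.005]
ft_force: [1.8, 0.6, -1.1]
opening: 0.0416
```

```bash
python3 -c "
from h import *
ck(); go(.5075,-.244,.0415,84.6)"
```

```text
t 34.8 p [ 0.5027 -0.2189  0.1421] F [ 1.8  0.6 -1.1] M [-0.04 -0.01 -0.02] op 0.0416 yaw 84.61
 d -0.64 0.17 2.51  r 0.02 -0.12 0.00 dist mm 103.8
```

Emit:
{"name": "drive_tool", "arguments": {"targets": "-0.4 0.17 0 0 -0.1 0 0;-0.64 0.17 0 0 -0.1 0 0;-0.64 0.17 0 0 -0.1 0 0;-0.64 0.17 0.4 0 -0.1 0 0;-0.64 0.17 1 0 -0.1 0 0;-0.64 0.17 1.2 0 -0.1 0 0;-0.64 0.17 1.2 0 -0.1 0 0"}}

```text
time_s: 35.5
tool_pos: [0.5063, -0.2422, 0.0927]
orientation: [-0.002, 0.739, 0.674, 0.001]
ft_force: [-0.1, 0.7, -0.8]
opening: 0.0418
```

```bash
python3 -c "
from h import *
ck(); save('wrist','w12'); go(.5075,-.244,.0415,84.6)"
```

```text
t 35.5 p [ 0.5063 -0.2422  0.0927] F [-0.1  0.7 -0.8] M [-0.06  0.03  0.04] op 0.0418 yaw 84.78
 d -0.03 0.01 1.30  r 0.01 -0.03 0.03 dist mm 52.2
```

View pics/w12.png

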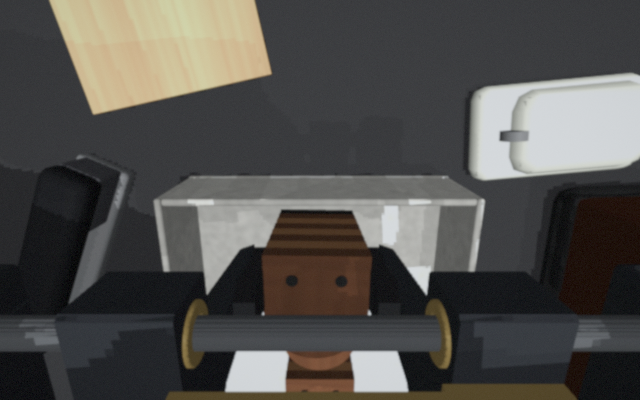

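Emit:
{"name": "drive_tool", "arguments": {"targets": "-0.03 0 0.4 0 0 0 0;-0.03 0 0.8 0 0 0 0;-0.03 0 1.15 0 0 0 0;-0.03 0 1.3 0 0 0 0;-0.03 0 1.34 0 0 0 0;-0.03 0 1.34 0 0 0 0"}}

```text
time_s: 36.15
tool_pos: [0.5069, -0.2436, 0.0417]
orientation: [-0.001, 0.739, 0.674, 0.001]
ft_force: [-3.0, 2.1, 10.4]
opening: 0.0419
```

Emit:
{"name": "drive_tool", "arguments": {"targets": "0 0 0.05 0 0 0 0;0 0 0.06 0 0 0 0;0 0 0.06 0 0 0 0.4;0 0 0.06 0 0 0 0.75;0 0 0.06 0 0 0 0.75;0 0 0.06 0 0 0 0.75;0 0 -0.5 0 0 0 0.75;0 0 -1.5 0 0 0 0.75;0 0 -2.5 0 0 0 0.75;0 0 -2.8 0 0 0 0.75"}}

```text
time_s: 37.15
tool_pos: [0.5089, -0.2444, 0.1572]
orientation: [0.002, 0.739, 0.674, 0.003]
ft_force: [0.7, 0.3, -0.0]
opening: 0.066
```

```bash
python3 -c "
from h import *
ck(); save('wrist','w13'); save('side','s13'); go(.45,.0,.2,180)"
```

```text
t 37.15 p [ 0.5089 -0.2444  0.1572] F [ 0.7  0.3 -0. ] M [-0.1   0.07  0.04] op 0.066 yaw 84.72
 d 5.95 -2.00 -1.12  r 0.05 0.03 -19.06 dist mm 255.1
```

View pics/s13.png

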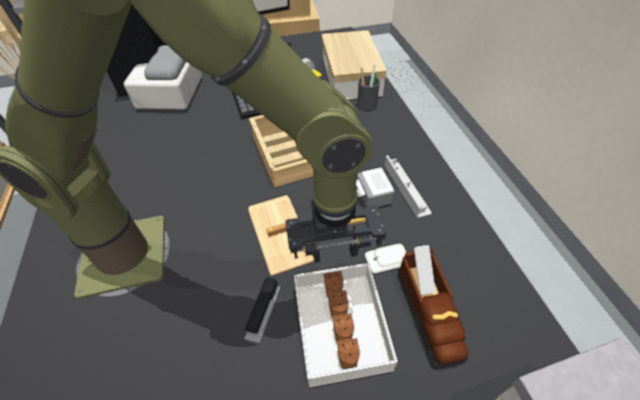

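Emit:
{"name": "drive_tool", "arguments": {"targets": "0.6 -0.2 -0.4 0 0 -1.6 0.4;1.2 -0.4 -0.8 0 0 -3.2 0.2;1.8 -0.6 -1.1 0 0 -4.8 0;2.4 -0.8 -1.1 0 0 -6.4 0;3 -1 -1.1 0 0 -8 0;3.6 -1.2 -1.1 0 0 -9.6 0;4.2 -1.4 -1.1 0 0 -11.2 0;4.8 -1.6 -1.1 0 0 -12.8 0;5.4 -1.8 -1.1 0 0 -14.4 0;6 -2 -1.1 0 0 -16 0;6.2 -2 -1.1 0 0 -17.6 0;6.4 -2 -1.1 0 0 -19.06 0"}}

```text
time_s: 38.45
tool_pos: [0.4504, 0.0188, 0.1977]
orientation: [0.001, -0.004, 1.0, 0.001]
ft_force: [-0.7, -0.4, 0.4]
opening: 0.0006
```

```bash
python3 -c "
from h import *
ck(); save('wrist','w14');save('top','t14')"
```

```text
t 38.45 p [0.4504 0.0188 0.1977] F [-0.7 -0.4  0.4] M [-0.03  0.02  0.02] op 0.0006 yaw -179.57
```

View pics/w14.png

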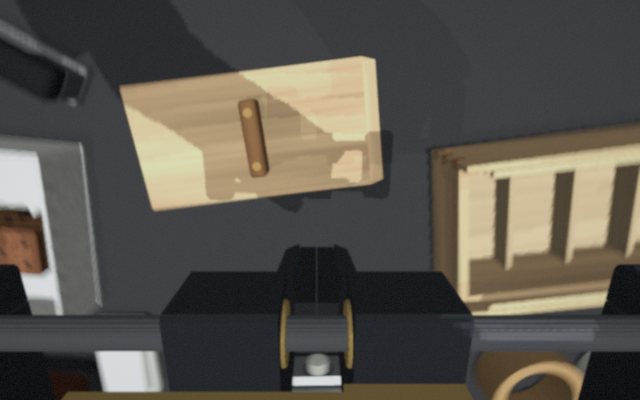

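View pics/t14.png

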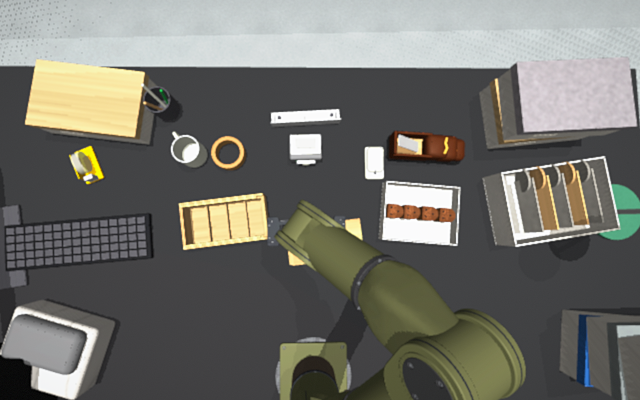

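```bash
python3 -c "
from h import *
go(.61,-.1,.12,90)"
```

```text
d -3.97 -2.99 1.94  r 0.04 -0.01 18.03 dist mm 213.4
```

Emit:
{"name": "drive_tool", "arguments": {"targets": "-0.6 -0.8 0 0 0 1.6 0;-1 -1.6 0 0 0 3.2 0;-1.6 -2.4 0 0 0 4.8 0;-2.2 -3 0 0 0 6.4 0;-2.8 -3 0.2 0 0 8 0;-3.4 -3 0.6 0 0 9.6 0;-3.97 -3 1 0 0 11.2 0;-3.97 -3 1.4 0 0 12.8 0;-3.97 -3 1.94 0 0 14.4 0;-3.97 -3 1.94 0 0 16 0;-3.97 -3 1.94 0 0 17.6 0;-3.97 -3 1.94 0 0 18 0"}}

```text
time_s: 39.75
tool_pos: [0.6092, -0.1009, 0.1187]
orientation: [-0.001, 0.708, 0.706, 0.0]
ft_force: [-0.0, -0.2, 0.2]
opening: 0.0004
```

```bash
python3 -c "
from h import *
ck(); save('wrist','w15')"
```

```text
t 39.75 p [ 0.6092 -0.1009  0.1187] F [-0.  -0.2  0.2] M [-0.1   0.01 -0.02] op 0.0004 yaw 89.88
```

View pics/w15.png

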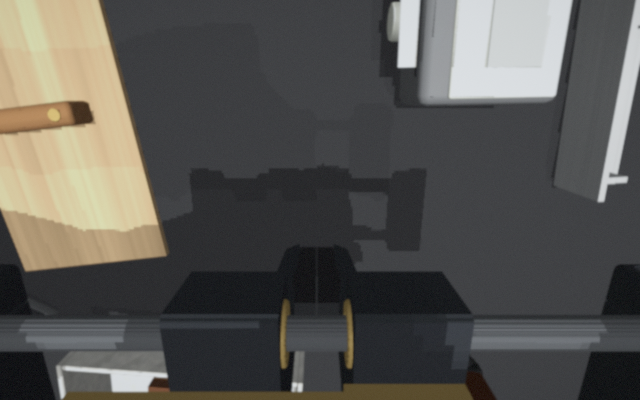

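```bash
python3 -c "
from h import *
w=get_calibration('wrist')
print('key',ray(w,(388,22),.028).round(4))
for h in (.02,.03,.04,.05): print(h,'panel corner outer',ray(w,(399,67),h).round(4),'inner',ray(w,(417,67),h).round(4))
print('front bottom', ray(w,(418,104),.0).round(4),ray(w,(418,100),.01).round(4), 'front top edge of body corner',ray(w,(450,97),.062).round(4))
im=cv2.imread('pics/w15.png'); cv2.imwrite('pics/zw15.png',cv2.resize(im[0:210,360:640],None,fx=2.8,fy=2.8,interpolation=cv2.INTER_CUBIC))
"
```

```text
key [0.6542 0.0193 0.028 ]
0.02 panel corner outer [ 0.6645 -0.0061  0.02  ] inner [ 0.6765 -0.0061  0.02  ]
0.03 panel corner outer [ 0.6623 -0.0069  0.03  ] inner [ 0.6737 -0.0069  0.03  ]
0.04 panel corner outer [ 0.66   -0.0076  0.04  ] inner [ 0.671  -0.0077  0.04  ]
0.05 panel corner outer [ 0.6578 -0.0084  0.05  ] inner [ 0.6683 -0.0084  0.05  ]
front bottom [ 0.6848 -0.03    0.    ] [ 0.6817 -0.0271  0.01  ] front top edge of body corner [ 0.6848 -0.0251  0.062 ]
```

View pics/zw15.png

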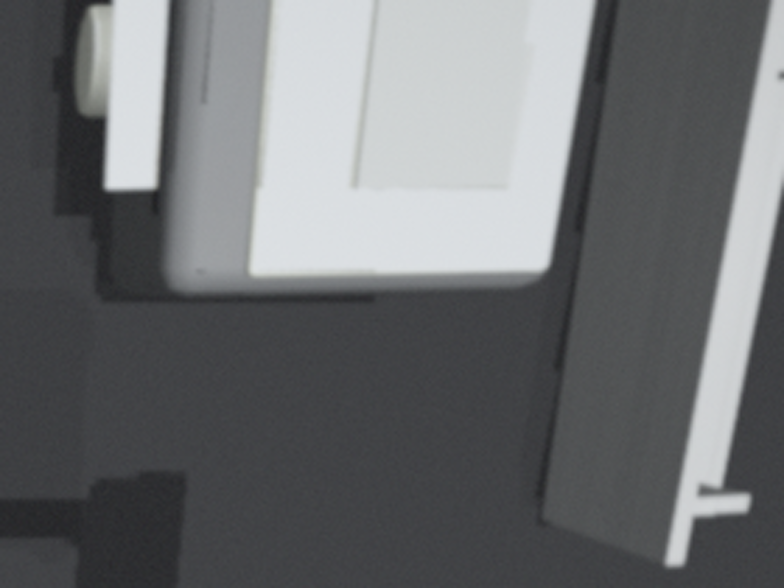

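```bash
cat >> h.py <<'E'
def gt(x,y,z,yaw,tilt,label=''):
    s=bot.state(); p0=np.array(s['tool_pos']); R0=Rt()
    a=np.radians(yaw); th=np.radians(tilt); h=np.array([-np.cos(a),-np.sin(a),0]); up=np.array([0,0,1.])
    tz=np.sin(th)*h-np.cos(th)*up; tx=-np.cos(th)*h-np.sin(th)*up; ty=np.cross(tz,tx)
    T=R.from_matrix(np.c_[tx,ty,tz])
    d=R0.inv().apply(np.array([x,y,z])-p0)/.04; r=np.degrees((R0.inv()*T).as_rotvec())/5
    print(label,'d %.2f %.2f %.2f  r %.2f %.2f %.2f'%(*d,*r), 'mm',np.round(np.linalg.norm(d)*40,1))
E
python3 -c "
from h import *
gt(.60,.0165,.12,183.2,0);gt(.60,.0165,.12,183.2,30)"
```

```text
d 2.93 -0.24 -0.02  r 0.02 -0.02 -18.64 mm 117.6
 d 2.93 -0.24 -0.02  r -4.86 -4.62 -18.18 mm 117.6
```

Emit:
{"name": "drive_tool", "arguments": {"targets": "0 0 0 0 0 -1.6 0;0.4 0 0 0 0 -3.2 0;0.8 0 0 0 0 -4.8 0;1.2 0 0 0 0 -6.4 0;1.6 -0.24 0 0 0 -8 0;2 -0.24 0 0 0 -9.6 0;2.4 -0.24 0 0 0 -11.2 0;2.93 -0.24 0 0 0 -12.8 0;2.93 -0.24 0 0 0 -14.4 0;2.93 -0.24 0 0 0 -16 0;2.93 -0.24 0 0 0 -17.6 0;2.93 -0.24 0 0 0 -18.64 0"}}

```text
time_s: 41.0
tool_pos: [0.5997, 0.0157, 0.1187]
orientation: [-0.0, -0.03, 1.0, 0.001]
ft_force: [-0.0, -0.2, 0.6]
opening: 0.0006
```

```bash
python3 -c "
from h import *
ck();save('top','t16');gt(.60,.0165,.12,183.2,30)"
```

```text
t 41.0 p [0.5997 0.0157 0.1187] F [-0.  -0.2  0.6] M [ 0.02 -0.05  0.01] op 0.0006 yaw -176.52
 d -0.01 0.02 -0.03  r 0.04 -6.01 0.07 mm 1.7
```

View pics/t16.png

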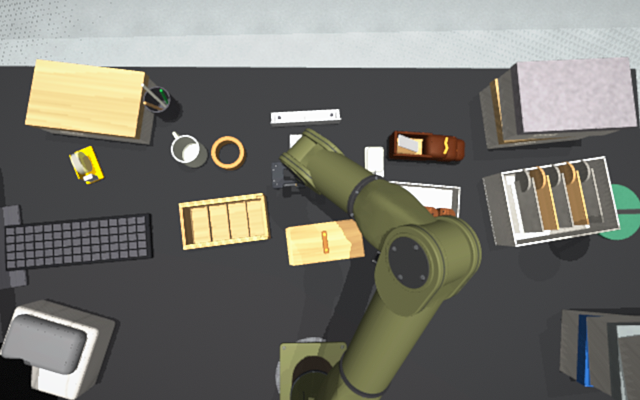

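Emit:
{"name": "drive_tool", "arguments": {"targets": "0 0 0 0 -1.5 0 0;0 0 0 0 -3 0 0;0 0 0 0 -4.5 0 0;0 0 0 0 -6 0 0;0 0 0 0 -6 0 0;0 0 0 0 -6 0 0"}}

```text
time_s: 41.65
tool_pos: [0.5989, 0.0028, 0.1139]
orientation: [0.22, -0.03, 0.975, -0.016]
ft_force: [-0.8, -0.9, -1.1]
opening: 0.0005
```

```bash
python3 -c "
from h import *
ck();print(Rt().as_matrix().round(3)); save('side','s17'); gt(.62,.0175,.022,183.2,30); gt(.646,.019,.022,183.2,30);gt(.69,.0215,.022,183.2,30)"
```

```text
t 41.65 p [0.5989 0.0028 0.1139] F [-0.8 -0.9 -1.1] M [-0.02  0.43  0.  ] op 0.0005 yaw -175.9
[[-0.901 -0.05   0.43 ]
 [-0.065  0.998 -0.019]
 [-0.428 -0.045 -0.903]]
 d 0.39 0.43 2.29  r -0.45 -0.95 0.20 mm 94.5
 d -0.20 0.43 2.57  r -0.45 -0.95 0.20 mm 104.5
 d -1.19 0.44 3.04  r -0.45 -0.95 0.20 mm 131.7
```

View pics/s17.png

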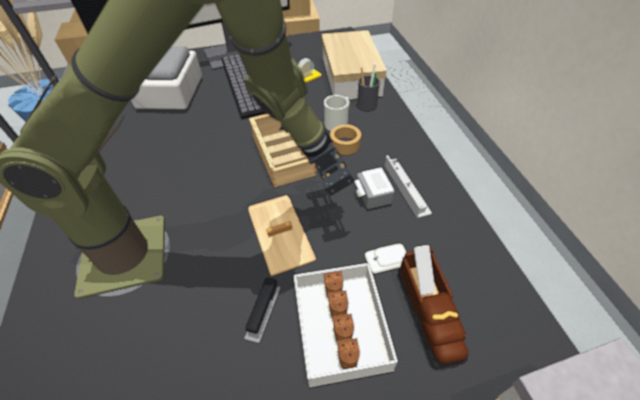

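Emit:
{"name": "drive_tool", "arguments": {"targets": "0.3 0.4 0.2 -0.45 -0.95 0.2 0;0.3 0.4 0.5 -0.45 -0.95 0.2 0;0.3 0.4 0.5 -0.45 -0.95 0.2 0;0.3 0.4 0.5 -0.45 -0.95 0.2 0;0.3 0.4 0.5 -0.45 -0.95 0.2 0;0.3 0.4 0.5 -0.45 -0.95 0.2 0"}}

```text
time_s: 42.3
tool_pos: [0.5935, 0.0176, 0.0892]
orientation: [0.259, -0.027, 0.965, 0.007]
ft_force: [0.8, 0.5, 0.1]
opening: 0.0004
```

```bash
python3 -c "
from h import *
ck();print(bot.state()['joints'].round(2) if hasattr(bot.state()['joints'],'round') else bot.state()['joints']); gt(.615,.0173,.022,183.2,30); gt(.646,.019,.022,183.2,30);gt(.69,.0215,.022,183.2,30)"
```

```text
t 42.3 p [0.5935 0.0176 0.0892] F [0.8 0.5 0.1] M [ 0.02  0.46 -0.01] op 0.0004 yaw -176.81
[ 0.31  0.95 -0.72  2.26  2.28  0.74 -0.65]
 d 0.38 -0.04 1.72  r -0.01 0.02 -0.00 mm 70.6
 d -0.29 -0.04 2.11  r -0.01 0.02 -0.00 mm 85.3
 d -1.25 -0.03 2.67  r -0.01 0.02 -0.00 mm 117.7
```

Emit:
{"name": "drive_tool", "arguments": {"targets": "0.2 0 0.6 0 0 0 0;0.38 -0.04 1.2 0 0 0 0;0.38 -0.04 1.6 0 0 0 0;0.38 -0.04 1.72 0 0 0 0;0.38 -0.04 1.72 0 0 0 0;0.38 -0.04 1.72 0 0 0 0"}}

```text
time_s: 42.9
tool_pos: [0.6151, 0.0174, 0.0231]
orientation: [0.26, -0.027, 0.965, 0.007]
ft_force: [-0.2, -0.2, -0.2]
opening: 0.0005
```

```bash
python3 -c "
from h import *
ck();save('side','s18');save('top','t18');gt(.646,.019,.022,183.2,30);gt(.69,.0215,.022,183.2,30)
im=cv2.imread('pics/s18.png'); a=cv2.resize(im[130:230,330:440],None,fx=6,fy=6,interpolation=cv2.INTER_CUBIC);cv2.imwrite('pics/zs18.png',a)
im=cv2.imread('pics/t18.png'); a=cv2.resize(im[95:200,240:380],None,fx=5,fy=5,interpolation=cv2.INTER_CUBIC);cv2.imwrite('pics/zt18.png',a)"
```

```text
t 42.9 p [0.6151 0.0174 0.0231] F [-0.2 -0.2 -0.2] M [ 0.07  0.53 -0.01] op 0.0005 yaw -176.78
 d -0.66 -0.00 0.42  r -0.00 0.03 0.00 mm 31.0
 d -1.61 -0.00 0.97  r -0.00 0.03 0.00 mm 75.1
```

View pics/zs18.png

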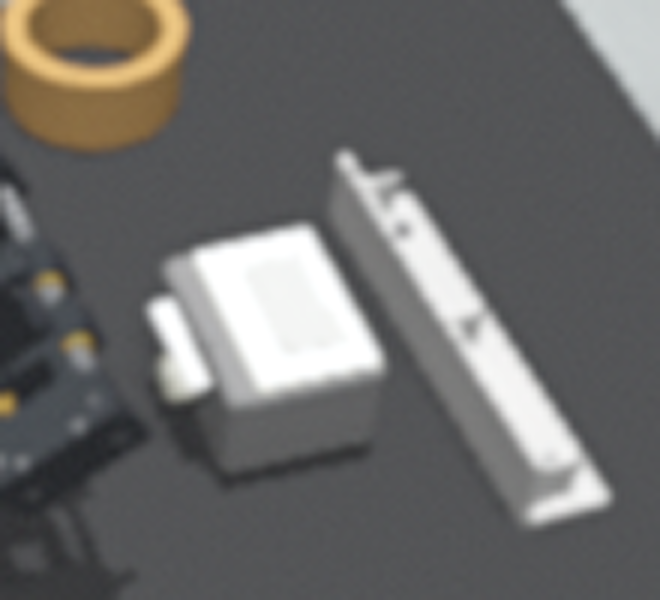

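View pics/zt18.png

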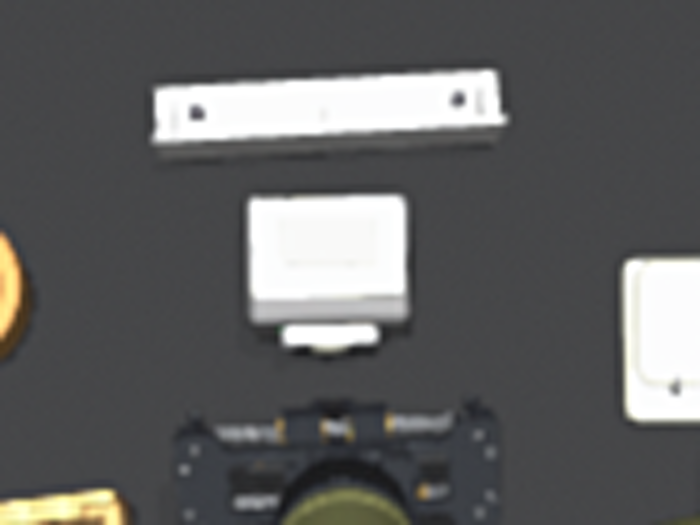

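Emit:
{"name": "drive_tool", "arguments": {"targets": "-0.2 0 0.12 0 0 0 0;-0.4 0 0.25 0 0 0 0;-0.54 0 0.34 0 0 0 0;-0.6 0 0.38 0 0 0 0;-0.66 0 0.42 0 0 0 0;-0.72 0 0.46 0 0 0 0"}}

```text
time_s: 43.6
tool_pos: [0.6483, 0.0193, 0.0214]
orientation: [0.259, -0.027, 0.965, 0.007]
ft_force: [-3.9, -0.2, 2.7]
opening: 0.0006
```

Emit:
{"name": "drive_tool", "arguments": {"targets": "-0.06 0 0.04 0 0 0 0;-0.12 0 0.08 0 0 0 0;-0.18 0 0.12 0 0 0 0;-0.24 0 0.16 0 0 0 0"}}

```text
time_s: 44.0
tool_pos: [0.6584, 0.0201, 0.0203]
orientation: [0.258, -0.028, 0.966, 0.007]
ft_force: [-7.0, -1.7, 6.5]
opening: 0.0007
```

```bash
python3 -c "
from h import *
ck();save('top','t19');save('side','s19')
im=cv2.imread('pics/s19.png'); a=cv2.resize(im[130:230,330:440],None,fx=4,fy=4,interpolation=cv2.INTER_CUBIC)
im=cv2.imread('pics/t19.png'); b=cv2.resize(im[95:200,250:350],None,fx=3.8,fy=3.8,interpolation=cv2.INTER_CUBIC)[:400]; b=cv2.resize(b,(360,400));cv2.imwrite('pics/z19.png',np.hstack([a,b]))"
```

```text
t 44.0 p [0.6584 0.0201 0.0203] F [-7.  -1.7  6.5] M [-0.13  1.   -0.14] op 0.0007 yaw -176.72
```

View pics/z19.png

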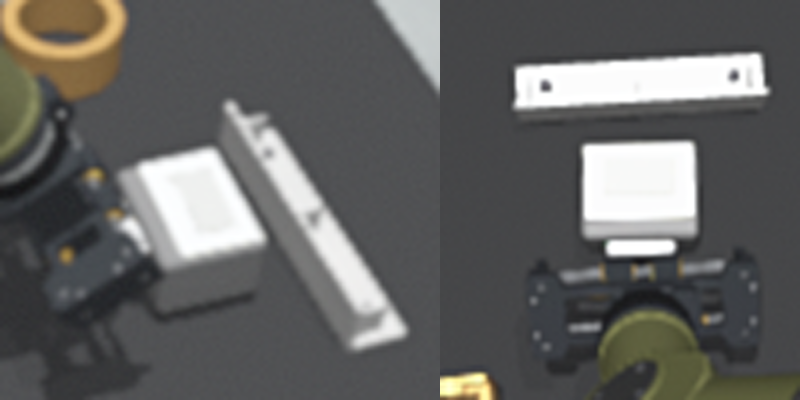

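Emit:
{"name": "drive_tool", "arguments": {"targets": "-0.07 0 0.01 0 0 0 0;-0.13 0 0.04 0 0 0 0;-0.18 0 0.07 0 0 0 0;-0.23 0 0.1 0 0 0 0;-0.28 0 0.13 0 0 0 0;-0.33 0 0.16 0 0 0 0;-0.38 0 0.19 0 0 0 0;-0.43 0 0.22 0 0 0 0"}}

```text
time_s: 44.9
tool_pos: [0.6784, 0.0213, 0.0214]
orientation: [0.258, -0.028, 0.966, 0.007]
ft_force: [-2.9, 0.3, -1.1]
opening: -0.0
```

```bash
python3 -c "
from h import *
ck();save('top','t20');save('side','s20')
im=cv2.imread('pics/s20.png'); a=cv2.resize(im[130:230,330:440],None,fx=4,fy=4,interpolation=cv2.INTER_CUBIC)
im=cv2.imread('pics/t20.png'); b=cv2.resize(im[95:200,250:350],None,fx=3.8,fy=3.8,interpolation=cv2.INTER_CUBIC)[:400]; b=cv2.resize(b,(360,400));cv2.imwrite('pics/z20.png',np.hstack([a,b]))"
```

```text
t 44.9 p [0.6784 0.0213 0.0214] F [-2.9  0.3 -1.1] M [-0.06  1.05 -0.05] op -0.0 yaw -176.73
```

View pics/z20.png

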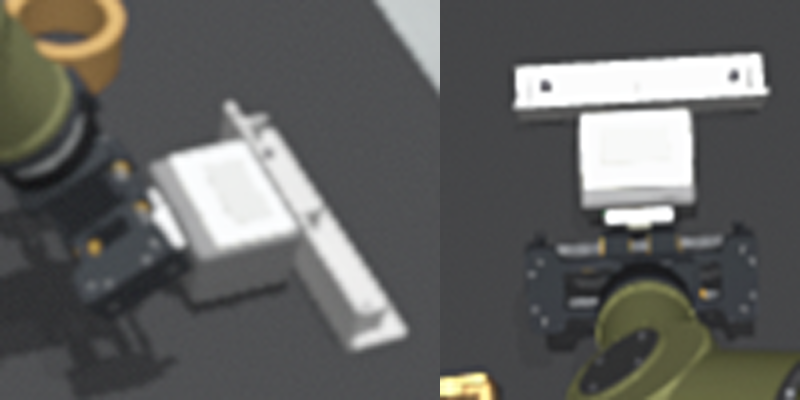

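Emit:
{"name": "drive_tool", "arguments": {"targets": "-0.04 0 0.025 0 0 0 0;-0.08 0 0.05 0 0 0 0;-0.12 0 0.07 0 0 0 0;-0.16 0 0.09 0 0 0 0;-0.16 0 0.09 0 0 0 0"}}

```text
time_s: 45.5
tool_pos: [0.6866, 0.0218, 0.0218]
orientation: [0.259, -0.027, 0.965, 0.007]
ft_force: [-0.5, -0.2, -1.3]
opening: 0.0004
```

Emit:
{"name": "drive_tool", "arguments": {"targets": "-0.04 0 0.025 0 0 0 0;-0.08 0 0.05 0 0 0 0;-0.08 0 0.05 0 0 0 0"}}

```text
time_s: 45.8
tool_pos: [0.6904, 0.0218, 0.0216]
orientation: [0.259, -0.027, 0.965, 0.007]
ft_force: [-3.3, -0.4, -1.0]
opening: 0.0004
```

Emit:
{"name": "drive_tool", "arguments": {"targets": "-0.04 0 0.025 0 0 0 0;-0.08 0 0.05 0 0 0 0;-0.08 0 0.05 0 0 0 0"}}

```text
time_s: 46.1
tool_pos: [0.694, 0.022, 0.0214]
orientation: [0.259, -0.027, 0.966, 0.007]
ft_force: [-5.2, -1.6, 1.1]
opening: 0.0006
```

Emit:
{"name": "drive_tool", "arguments": {"targets": "-0.04 0 0.025 0 0 0 0;-0.08 0 0.05 0 0 0 0;-0.08 0 0.05 0 0 0 0"}}

```text
time_s: 46.4
tool_pos: [0.6954, 0.0221, 0.021]
orientation: [0.257, -0.028, 0.966, 0.007]
ft_force: [-12.3, -2.2, 7.7]
opening: 0.0003
```

```bash
python3 -c "
from h import *
ck();save('top','t21');save('side','s21')
im=cv2.imread('pics/s21.png'); a=cv2.resize(im[130:230,330:440],None,fx=4,fy=4,interpolation=cv2.INTER_CUBIC)
im=cv2.imread('pics/t21.png'); b=cv2.resize(im[95:200,250:350],None,fx=3.8,fy=3.8,interpolation=cv2.INTER_CUBIC)[:400]; b=cv2.resize(b,(360,400));cv2.imwrite('pics/z21.png',np.hstack([a,b]))"
```

```text
t 46.4 p [0.6954 0.0221 0.021 ] F [-12.3  -2.2   7.7] M [-0.37  1.77 -0.16] op 0.0003 yaw -176.71
```

View pics/z21.png

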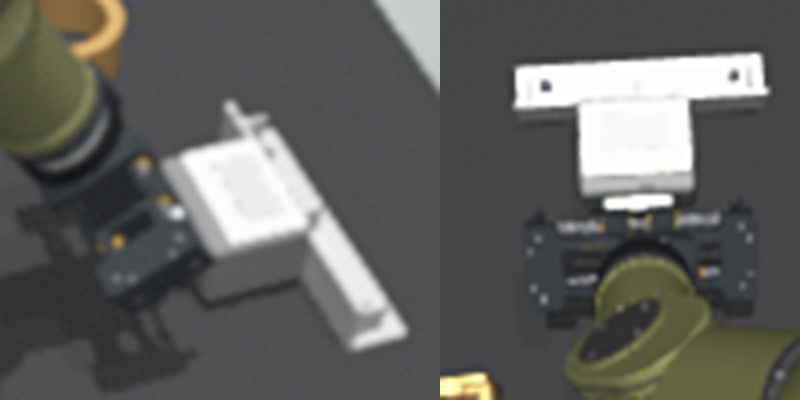

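Emit:
{"name": "drive_tool", "arguments": {"targets": "-0.04 0 0.015 0 0 0 0;-0.08 0 0.03 0 0 0 0;-0.08 0 0.03 0 0 0 0;-0.08 0 0.03 0 0 0 0"}}

```text
time_s: 46.9
tool_pos: [0.6955, 0.0222, 0.021]
orientation: [0.255, -0.028, 0.967, 0.007]
ft_force: [-13.8, -2.8, 9.2]
opening: 0.0006
```

```bash
python3 -c "
from h import *
ck()"
```

```text
t 46.9 p [0.6955 0.0222 0.021 ] F [-13.8  -2.8   9.2] M [-0.45  2.04 -0.24] op 0.0006 yaw -176.67
```

Emit:
{"name": "drive_tool", "arguments": {"targets": "-0.1 0 0.04 0 0 0 0;-0.2 0 0.08 0 0 0 0;-0.2 0 0.08 0 0 0 0;-0.2 0 0.08 0 0 0 0"}}

```text
time_s: 47.3
tool_pos: [0.6961, 0.0221, 0.02]
orientation: [0.248, -0.029, 0.968, 0.008]
ft_force: [-26.5, -5.3, 14.9]
opening: 0.0006
```

```bash
python3 -c "
from h import *
ck()"
```

```text
t 47.3 p [0.6961 0.0221 0.02  ] F [-26.5  -5.3  14.9] M [-0.8   3.53 -0.43] op 0.0006 yaw -176.6
```

Emit:
{"name": "drive_tool", "arguments": {"targets": "0.3 0 -0.17 0 0 0 0;0.6 0 -0.35 0 0 0 0;1 0 -0.58 0 0 0 0;1.5 0 -0.9 0 0 0 0;1.6 0 -1.5 0 0 0 0;1.6 0 -2.4 0 0 0 0;1.6 0 -3 0 0 0 0"}}

```text
time_s: 48.0
tool_pos: [0.5833, 0.0159, 0.0963]
orientation: [0.25, -0.029, 0.968, 0.008]
ft_force: [1.0, 0.3, -0.7]
opening: 0.0004
```

```bash
python3 -c "
from h import *
ck();save('top','t22');save('side','s22')
im=cv2.imread('pics/s22.png'); a=cv2.resize(im[130:230,330:440],None,fx=4,fy=4,interpolation=cv2.INTER_CUBIC)
im=cv2.imread('pics/t22.png'); b=cv2.resize(im[95:200,250:350],None,fx=3.8,fy=3.8,interpolation=cv2.INTER_CUBIC)[:400]; b=cv2.resize(b,(360,400));cv2.imwrite('pics/z22.png',np.hstack([a,b]))
gt(.45,.02,.2,183.2,0)"
```

```text
t 48.0 p [0.5833 0.0159 0.0963] F [ 1.   0.3 -0.7] M [ 0.04  0.4  -0.04] op 0.0004 yaw -176.57
 d 1.67 0.30 -3.86  r 0.02 5.82 0.06 mm 168.6
```

View pics/z22.png

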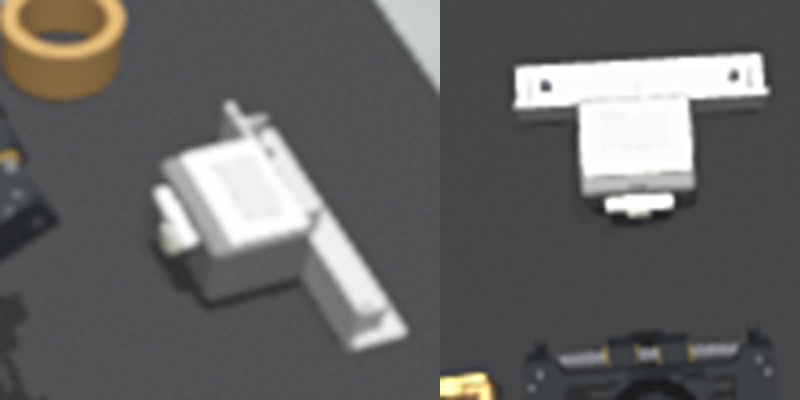

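```bash
python3 - <<'E'
from h import *
c=get_calibration('top')
for fn in ('t18','t22'):
    im=cv2.cvtColor(cv2.imread(f'pics/{fn}.png'),cv2.COLOR_BGR2GRAY).astype(float)
    def edge(cols,r0,r1,h,lev):
        P=[]
        for u in cols:
            col=im[r0:r1,u]; 
            # last row crossing from bright to below lev going downward
            k=[i for i in range(len(col)-1) if col[i]>=lev>col[i+1]]
            if k: i=k[-1]; P.append(ray(c,(u,r0+i+(col[i]-lev)/(col[i]-col[i+1])),h)[:2])
        P=np.array(P); f=np.polyfit(P[:,1],P[:,0],1); res=P[:,0]-np.polyval(f,P[:,1])
        return f,res.std(),len(P)
    # stop lower edge outside printer
    fs=edge(list(range(273,287))+list(range(325,338)),105,126,.045,180)
    fp=edge(range(294,318),138 if fn=='t18' else 126,162 if fn=='t18' else 146,.062,215)
    print(fn,'stop',fs,np.degrees(np.arctan(-fs[0][0])),'printer',fp,np.degrees(np.arctan(-fp[0][0])))
    print('gap top front edge - stop at y=.02', np.polyval(fs[0],.022)-np.polyval(fp[0],.022))
E
```

```text
t18 stop (array([-0.05502259,  0.78972683]), np.float64(0.00022643883381558402), 27) 3.149386722550964 printer (array([-0.05505136,  0.68189892]), np.float64(0.0004847736987179741), 24) 3.151029857999134
gap top front edge - stop at y=.02 0.10782854494825311
t22 stop (array([-0.05501844,  0.78977043]), np.float64(0.0002296829250430901), 27) 3.14914928465169 printer (array([-0.05814796,  0.7258735 ]), np.float64(0.0007068381235953732), 24) 3.3278855294871064
gap top front edge - stop at y=.02 0.06396577866705389
```

```bash
python3 -c "
from h import *
gt(.43,-.03,.16,186.7,0)"
```

```text
d 2.66 -0.91 -3.27  r -0.16 5.82 -0.62 mm 172.3
```

Emit:
{"name": "drive_tool", "arguments": {"targets": "0.4 -0.1 -0.8 0 1 -0.1 0.5;0.9 -0.3 -1.6 0 2 -0.2 0.5;1.5 -0.5 -2.4 -0.1 3 -0.3 0.5;2 -0.7 -3.27 -0.1 4 -0.4 0.5;2.66 -0.9 -3.27 -0.16 5 -0.5 0.5;2.66 -0.9 -3.27 -0.16 5.82 -0.62 0.5;2.66 -0.9 -3.27 -0.16 5.82 -0.62 0.5;2.66 -0.9 -3.27 -0.16 5.82 -0.62 0.5;2.66 -0.9 -3.27 -0.16 5.82 -0.62 0.5;2.66 -0.9 -3.27 -0.16 5.82 -0.62 0.5"}}

```text
time_s: 49.1
tool_pos: [0.4309, -0.0297, 0.1598]
orientation: [0.001, -0.058, 0.998, -0.0]
ft_force: [0.6, -0.2, -0.7]
opening: 0.044
```

```bash
python3 -c "
from h import *
ck();save('wrist','w23');go(.4105,-.0397,.1,186.7);go(.4105,-.0397,.01,186.7);print(proj(get_calibration('wrist'),[.4105,-.0397,.03]))"
```

```text
t 49.1 p [ 0.4309 -0.0297  0.1598] F [ 0.6 -0.2 -0.7] M [ 0.01 -0.01 -0.02] op 0.044 yaw -173.33
 d 0.53 -0.19 1.49  r -0.01 0.01 0.00 dist mm 63.8
 d 0.53 -0.19 3.74  r -0.01 0.01 0.00 dist mm 151.4
[[306.30837077 166.17243234]]
```

View pics/w23.png

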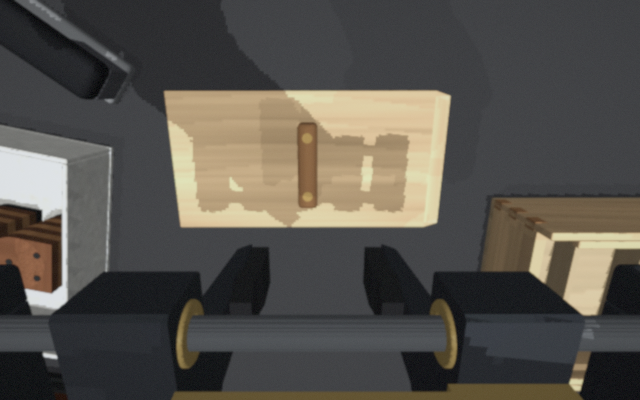

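Emit:
{"name": "drive_tool", "arguments": {"targets": "0.3 -0.1 0.8 0 0 0 0.5;0.53 -0.19 1.6 0 0 0 0.5;0.53 -0.19 2.4 0 0 0 0.5;0.53 -0.19 3.2 0 0 0 0.5;0.53 -0.19 3.6 0 0 0 0.5;0.53 -0.19 3.74 0 0 0 0.5;0.53 -0.19 3.74 0 0 0 0.5;0.53 -0.19 3.74 0 0 0 0.2;0.53 -0.19 3.74 0 0 0 0;0.53 -0.19 3.74 0 0 0 0;0.53 -0.19 3.74 0 0 0 0;0.53 -0.19 3.74 0 0 0 0"}}

```text
time_s: 50.35
tool_pos: [0.411, -0.0398, 0.011]
orientation: [0.001, -0.059, 0.998, -0.001]
ft_force: [0.8, -0.2, 8.0]
opening: 0.0156
```

Emit:
{"name": "drive_tool", "arguments": {"targets": "0 0 0 0 0 0 0;0 0 0 0 0 0 0;0 0 0 0 0 0 0;0 0 0 0 0 0 0"}}

```text
time_s: 50.75
tool_pos: [0.4111, -0.0398, 0.0111]
orientation: [0.001, -0.059, 0.998, -0.001]
ft_force: [-0.5, -0.1, 1.3]
opening: 0.0156
```

```bash
python3 -c "
from h import *
ck()"
```

```text
t 50.75 p [ 0.4111 -0.0398  0.0111] F [-0.5 -0.1  1.3] M [ 0.07 -0.03 -0.01] op 0.0156 yaw -173.28
```

```bash
python3 -c "
from h import *
go(.4111,-.0398,.0826,186.75);go(.5096,-.01,.0826,186.75)"
```

```text
d -0.01 -0.00 -1.79  r -0.02 0.03 -0.01 dist mm 71.5
 d -2.54 0.45 -1.78  r -0.02 0.03 -0.01 dist mm 125.4
```

Emit:
{"name": "drive_tool", "arguments": {"targets": "0 0 -0.4 0 0 0 0;0 0 -1 0 0 0 0;0 0 -1.6 0 0 0 0;-0.5 0 -1.79 0 0 0 0;-1 0.1 -1.79 0 0 0 0;-1.5 0.2 -1.79 0 0 0 0;-2 0.3 -1.79 0 0 0 0;-2.54 0.45 -1.79 0 0 0 0;-2.54 0.45 -1.79 0 0 0 0;-2.54 0.45 -1.79 0 0 0 0;-2.54 0.45 -1.79 0 0 0 0"}}

```text
time_s: 51.85
tool_pos: [0.5078, -0.0109, 0.0826]
orientation: [0.0, -0.059, 0.998, -0.001]
ft_force: [-0.7, 0.9, -1.2]
opening: 0.0157
```

```bash
python3 -c "
from h import *
ck();save('wrist','w24');save('side','s24');go(.5096,-.01,.0826,186.75)
im=cv2.imread('pics/s24.png'); a=cv2.resize(im[100:260,230:390],None,fx=3.7,fy=3.7,interpolation=cv2.INTER_CUBIC);cv2.imwrite('pics/z24.png',a)
M=Rt().as_matrix(); print('tool z',M[:,2].round(4))"
```

```text
t 51.85 p [ 0.5078 -0.0109  0.0826] F [-0.7  0.9 -1.2] M [0.07 0.   0.03] op 0.0157 yaw -173.27
 d -0.04 0.01 0.00  r -0.03 0.01 -0.01 dist mm 1.5
tool z [ 0.0012 -0.0022 -1.    ]
```

View pics/w24.png

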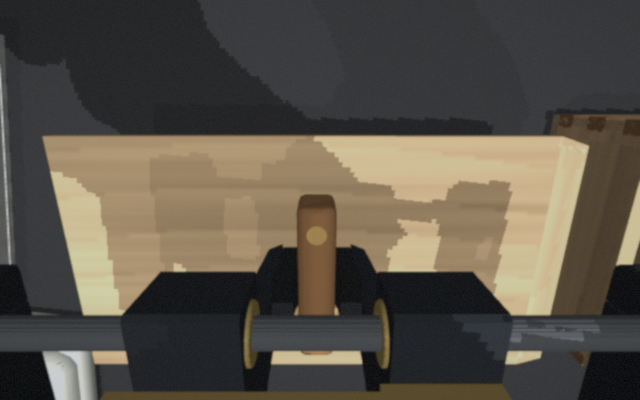

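View pics/z24.png

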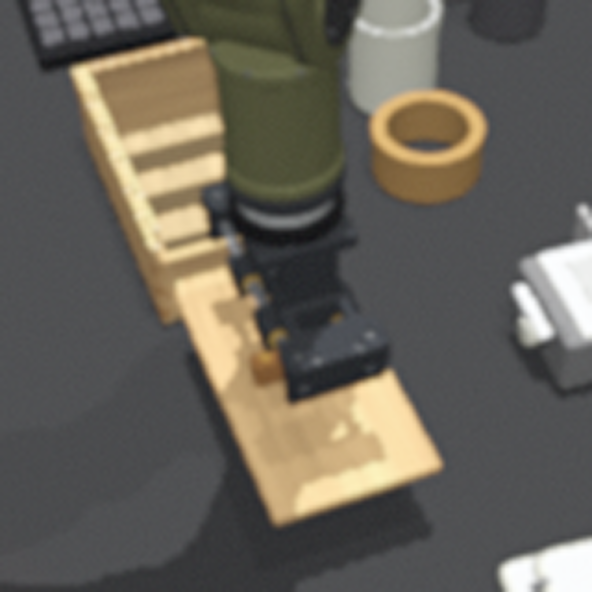

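Emit:
{"name": "drive_tool", "arguments": {"targets": "-0.04 0.1 0 0 0 0 0;-0.04 0.22 0 0 0 0 0;-0.04 0.34 0 0 0 0 0;-0.04 0.46 0 0 0 0 0;-0.04 0.58 0 0 0 0 0;-0.04 0.7 0 0 0 0 0;-0.04 0.7 0 0 0 0 0"}}

```text
time_s: 52.65
tool_pos: [0.5066, 0.0185, 0.0828]
orientation: [0.001, -0.059, 0.998, -0.001]
ft_force: [-0.5, -0.4, -2.3]
opening: 0.0159
```

```bash
python3 -c "
from h import *
ck();save('wrist','w25'); p=bot.state()['tool_pos']; print('line dev mm',1e3*(p[0]-(.4779+.1175*(.2596-p[1]))))"
```

```text
t 52.65 p [0.5066 0.0185 0.0828] F [-0.5 -0.4 -2.3] M [0.07 0.02 0.03] op 0.0159 yaw -173.19
line dev mm 0.2149074328524625
```

View pics/w25.png

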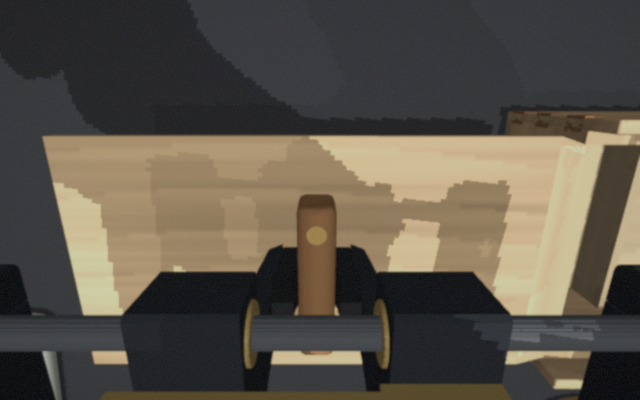

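Emit:
{"name": "drive_tool", "arguments": {"targets": "0 0.12 0 0 0 0 0;0 0.24 0 0 0 0 0;0 0.36 0 0 0 0 0;0 0.48 0 0 0 0 0;0 0.6 0 0 0 0 0;0 0.72 0 0 0 0 0;0 0.84 0 0 0 0 0;0 0.84 0 0 0 0 0"}}

```text
time_s: 53.5
tool_pos: [0.5026, 0.0523, 0.0827]
orientation: [0.001, -0.06, 0.998, -0.001]
ft_force: [-0.2, -0.3, -1.1]
opening: 0.0157
```

```bash
python3 -c "
from h import *
ck();save('wrist','w26'); p=bot.state()['tool_pos']; print('line dev mm',1e3*(p[0]-(.4779+.1175*(.2596-p[1]))))"
```

```text
t 53.5 p [0.5026 0.0523 0.0827] F [-0.2 -0.3 -1.1] M [ 0.1  -0.04  0.02] op 0.0157 yaw -173.15
line dev mm 0.22254357355477872
```

View pics/w26.png

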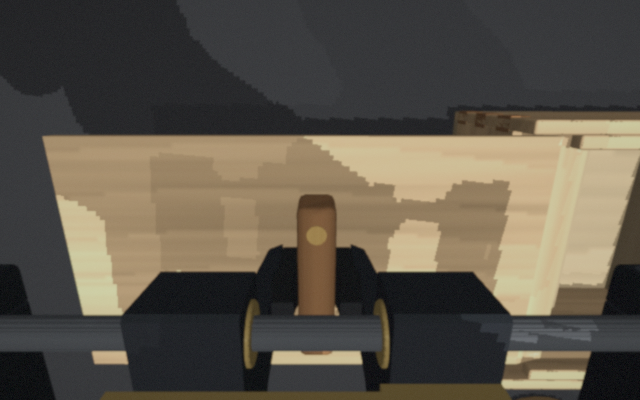

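Emit:
{"name": "drive_tool", "arguments": {"targets": "0 0.2 0 0 0 0 0;0 0.4 0 0 0 0 0;0 0.6 0 0 0 0 0;0 0.8 0 0 0 0 0;0 1 0 0 0 0 0;0 1 0 0 0 0 0"}}

```text
time_s: 54.15
tool_pos: [0.4977, 0.0934, 0.0828]
orientation: [0.001, -0.061, 0.998, -0.0]
ft_force: [0.1, 1.1, -0.7]
opening: 0.0165
```

```bash
python3 -c "
from h import *
ck();save('wrist','w27');save('side','s27'); p=bot.state()['tool_pos']; print('line dev mm',1e3*(p[0]-(.4779+.1175*(.2596-p[1]))))
im=cv2.imread('pics/s27.png'); a=cv2.resize(im[100:260,230:390],None,fx=3.7,fy=3.7,interpolation=cv2.INTER_CUBIC);cv2.imwrite('pics/z27.png',a)"
```

```text
t 54.15 p [0.4977 0.0934 0.0828] F [ 0.1  1.1 -0.7] M [ 0.02 -0.   -0.01] op 0.0165 yaw -173.03
line dev mm 0.09106100281269791
```

View pics/w27.png

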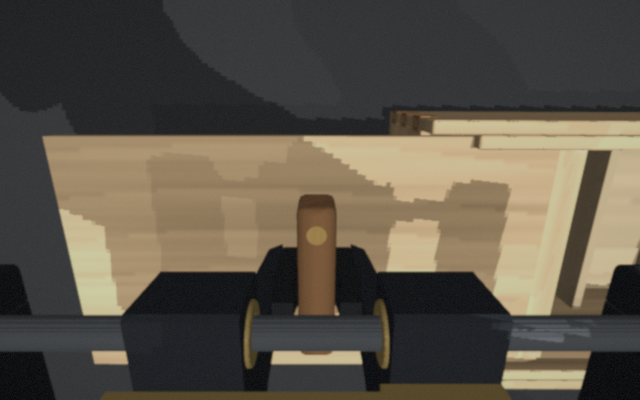

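View pics/z27.png

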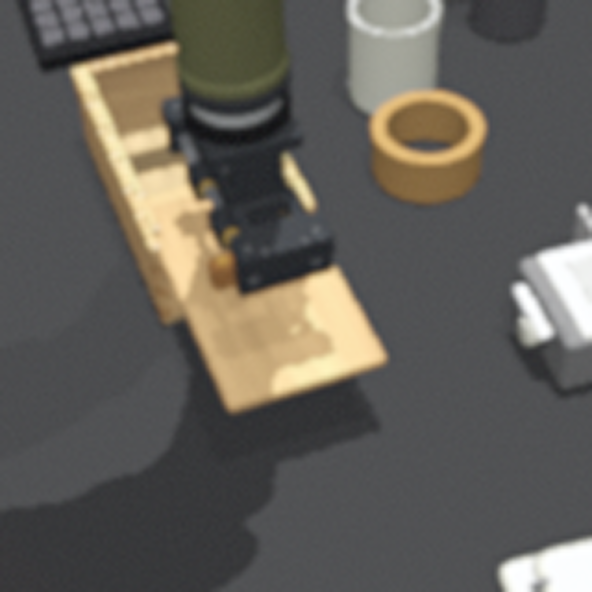

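Emit:
{"name": "drive_tool", "arguments": {"targets": "0 0.25 0 0 0 0 0;0 0.5 0 0 0 0 0;0 0.75 0 0 0 0 0;0 1 0 0 0 0 0;0 1.25 0 0 0 0 0;0 1.5 0 0 0 0 0;0 1.75 0 0 0 0 0;0 2 0 0 0 0 0;0 2.25 0 0 0 0 0;0 2.5 0 0 0 0 0;0 2.5 0 0 0 0 0"}}

```text
time_s: 55.35
tool_pos: [0.4856, 0.1931, 0.0825]
orientation: [0.001, -0.061, 0.998, -0.0]
ft_force: [0.4, 0.4, -0.7]
opening: 0.0154
```

```bash
python3 -c "
from h import *
ck();save('wrist','w28'); p=bot.state()['tool_pos']; print('line dev mm',1e3*(p[0]-(.4779+.1175*(.2596-p[1])))); go(.4779,.2596,.0826,186.8)"
```

```text
t 55.35 p [0.4856 0.1931 0.0825] F [ 0.4  0.4 -0.7] M [0.06 0.03 0.02] op 0.0154 yaw -173.02
line dev mm -0.1946920999757462
 d -0.01 1.71 -0.01  r -0.02 0.01 0.03 dist mm 68.4
```

View pics/w28.png

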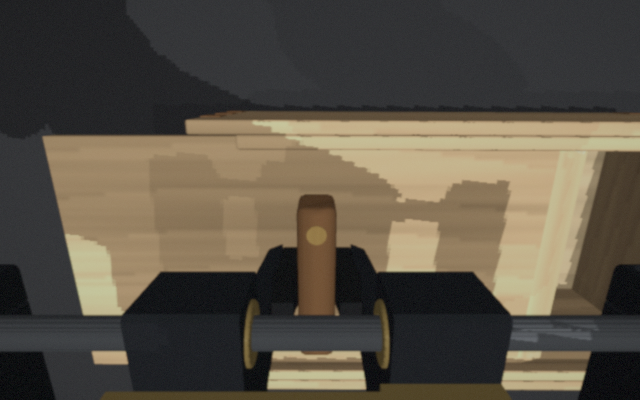

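Emit:
{"name": "drive_tool", "arguments": {"targets": "0 0.25 0 0 0 0 0;0 0.5 0 0 0 0 0;0 0.75 0 0 0 0 0;0 1 0 0 0 0 0;0 1.25 0 0 0 0 0;0 1.5 0 0 0 0 0;0 1.6 0 0 0 0 0;0 1.66 0 0 0 0 0;0 1.66 0 0 0 0 0"}}

```text
time_s: 56.3
tool_pos: [0.4777, 0.2576, 0.0822]
orientation: [0.001, -0.06, 0.998, -0.001]
ft_force: [-1.0, -0.3, -1.1]
opening: 0.0153
```

Emit:
{"name": "drive_tool", "arguments": {"targets": "0 0.05 0.01 0 0 0 0;0 0.1 0.01 0 0 0 0;0 0.1 0.01 0 0 0 0"}}

```text
time_s: 56.6
tool_pos: [0.4772, 0.2599, 0.0816]
orientation: [0.0, -0.06, 0.998, -0.003]
ft_force: [0.8, -2.7, -0.6]
opening: 0.0158
```

Emit:
{"name": "drive_tool", "arguments": {"targets": "0 0.05 0 0 0 0 0;0 0.1 0 0 0 0 0;0 0.1 0 0 0 0 0"}}

```text
time_s: 56.9
tool_pos: [0.4771, 0.2599, 0.0814]
orientation: [0.0, -0.059, 0.998, -0.006]
ft_force: [0.4, -9.9, 3.6]
opening: 0.016
```

```bash
python3 -c "
from h import *
ck();save('wrist','w29')"
```

```text
t 56.9 p [0.4771 0.2599 0.0814] F [ 0.4 -9.9  3.6] M [-1.36 -0.07 -0.04] op 0.016 yaw -173.27
```

View pics/w29.png

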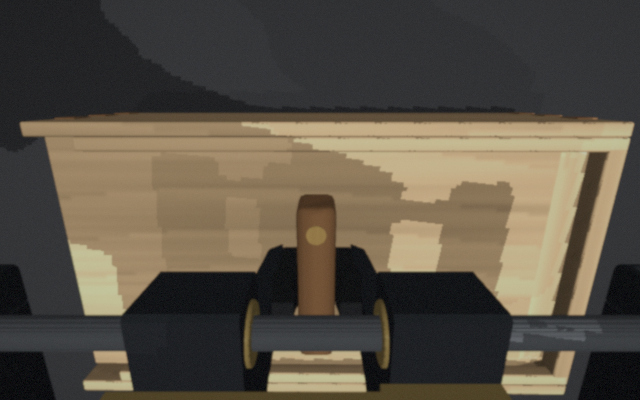

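Emit:
{"name": "drive_tool", "arguments": {"targets": "0 -0.03 0.01 0 0 0 0;0 -0.03 0.02 0 0 0 0.2;0 0 0.02 0 0 0 0.4;0 0 0.02 0 0 0 0.5;0 0 0 0 0 0 0.5;0 0 -0.5 0 0 0 0.5;0 0 -1.5 0 0 0 0.5;0 0 -2.5 0 0 0 0.5"}}

```text
time_s: 57.75
tool_pos: [0.4764, 0.261, 0.1821]
orientation: [-0.001, -0.059, 0.998, -0.006]
ft_force: [1.0, -0.1, -1.0]
opening: 0.0439
```

```bash
python3 -c "
from h import *
ck();save('wrist','w30');save('side','s30');save('top','t30')"
```

```text
t 57.75 p [0.4764 0.261  0.1821] F [ 1.  -0.1 -1. ] M [ 0.05 -0.12  0.02] op 0.0439 yaw -173.24
```

View pics/w30.png

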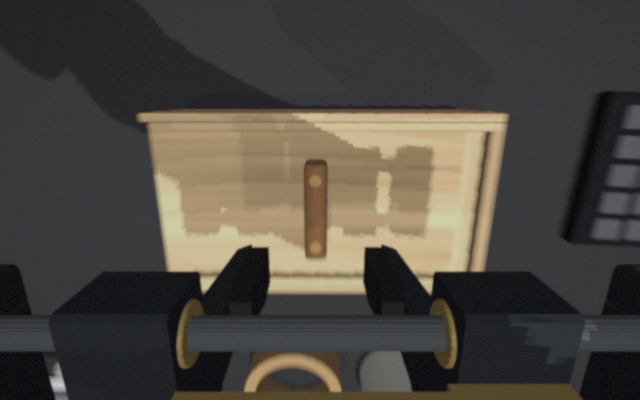

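View pics/s30.png

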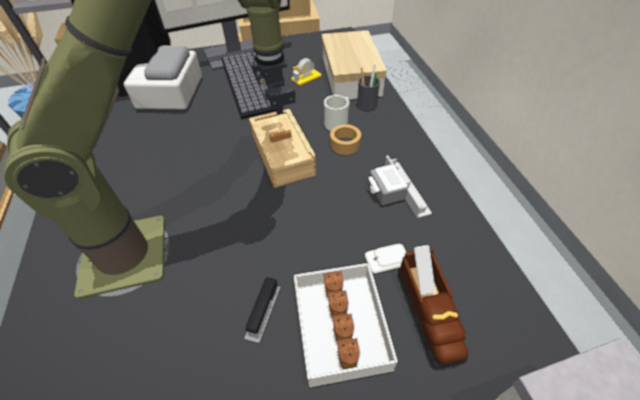

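View pics/t30.png

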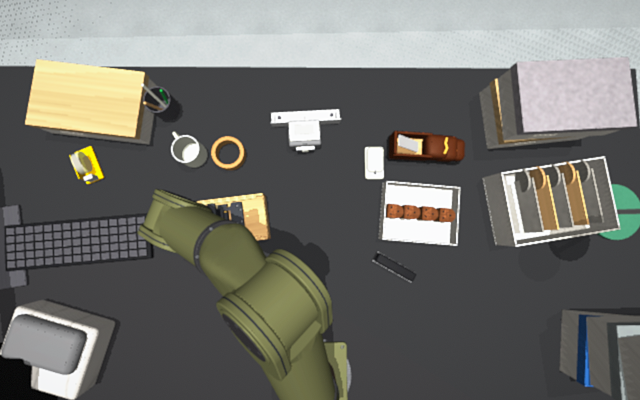

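```bash
python3 - <<'E'
import cv2,numpy as np
a=cv2.imread('pics/t22.png').astype(int);b=cv2.imread('pics/t30.png').astype(int);z=cv2.imread('pics/t18.png').astype(int);o=cv2.imread('pics/top0.png').astype(int)
d=abs(a-b).max(2); print('printer/stop diff',(d[100:160,265:345]>40).sum())
d=abs(o-b).max(2)
for n,(u0,u1,v0,v1) in dict(mouse=(360,388,143,182),loafer=(388,468,128,166),tape=(208,248,133,171),mug=(165,208,128,168),stapler=(370,420,248,285)).items(): print(n,(d[v0:v1,u0:u1]>40).sum())
import sys; sys.path.insert(0,'.')
from h import *
w=get_calibration('wrist')
# batten ends and box rim, current wrist picture w30
for uv,h in [((315.5,162),.1),((315.5,256),.1),((141,117),.086),((506,117),.086)]: print(ray(w,uv,h).round(4))
E
```

```text
printer/stop diff 0
mouse 0
loafer 0
tape 0
mug 0
stapler 0
[0.4459 0.2579 0.1   ]
[0.5147 0.2659 0.1   ]
[0.4317 0.1353 0.086 ]
[0.4025 0.3831 0.086 ]
```

```bash
python3 -c "
from h import *
ck(); print(bot.finish_job())"
```

```text
t 57.9 p [0.4782 0.2624 0.1837] F [ 0.1 -0.3 -0.4] M [0.04 0.04 0.04] op 0.0443 yaw -173.29
the job is handed in; nothing more can be done
None
```

The heel order is packed and I handed the job in at 57.9 s; it gave no verdict.

- **Lid off:** I slid the lid off and laid it flat on the desk.
- **Heels:** All four heels went upright into the white carton, and the later pictures show them still standing there.
- **Printing:** I then pushed the printer onto its stop through the key. I held it there until the tool stopped moving, at about 26 N.
- **Lid back:** The lid went back in the grooves until it met the end wall at about 10 N. That is within 0.3 mm of where it started.

**Last checks:**
- **Printer:** It stands at 3.3° against the stop's 3.15°, and it did not shift between the press and hand-in.
- **Other items:** The mouse, loafer, tape roll, mug and stapler show no change from the first picture.
- **Box and arm:** The box is shut and the arm is clear of everything.

**Less certain:**
- The key joint cannot be read, so "fully in" rests on the force and the tool stopping.
- The force reached about 7 N, above the 5.5 N for fully in, while the printer was still sliding. The key may have bottomed once before it was braced; all heels were already packed by then.

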